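# Pack out a gel casting chamber with the filler block that just fits

## Task

The stack of gel cassettes in the casting chamber is loose: fill the gap between the cassettes and the sprung plate with the one filler block that just fits. Find it by trying the blocks from the slanted stand, working up from the thinnest: the right one stands upright, all the way down on the chamber floor, and keeps the sprung plate pushed back, while a thinner one stays loose and a thicker one will not go in and must not be forced. Put blocks that you do not use back into the stand, and do not disturb the beaker, vial and timer.

Things in the scene. Friction and masses are not known exactly. Their poses are not given: they have to be found in the camera images.
- chamber: Gel casting chamber, fixed, base 118 x 124 x 8 mm. Open bay 84 mm wide (y) between clear walls; inner floor 8 mm, all tops 68 mm above the bench. x runs along the gap, from the sprung plate (robot's side) to the rigid stack of white and glass cassettes. Origin: on the bench (z up), mid-bay, below the sprung plate's face at rest.
- gap (a point): Point on the chamber's inner floor at mid-bay, under the sprung plate's face at rest; axes as the chamber's. The gap runs from here along +x to the upright face of the cassettes, 2.5 to 17.5 mm away depending on the cassettes loaded; the distance is not reported. The cassettes never give way.
- sprung_plate (a joint): How far (m) the 81 mm wide aluminium plate is pushed back, towards -x of the chamber: 0 at rest on its stop, 0.009 fully back. Springs: 1.5 N at rest, 6 N fully back. Its face is upright to 46 mm above the bench, then bevelled, 9 mm back at the top (68 mm): a block pressed down on the bevel drives it back with under 20 N.
- stand: Grey fixed stand, base 95 x 196 mm, origin mid-underside, z up. Three equal slots at y = -60, 0, 60 mm, each 34 mm (thickness way) x 55 mm x 50 mm deep, leaning 30 degrees: they rise along (-0.5, 0, 0.866), tops towards the robot. 60 mm of a seated block stands out. Which block is in which slot varies.
- slot_mid (a point): Middle slot of the stand: point at mid-width where its lower (robot-side) wall meets its floor, 12 mm in x and 13.5 mm up from the stand's origin. z rises along the slot, x crosses it (34 mm) towards the upper wall, y is the stand's y; the other slots lie 60 mm away in y. Seated blocks lie on the lower wall and stand on the floor.
- filler_thin_centre (a point): Centre (half-way up) of the thin filler block: loose white plastic plate, 8 mm thick (x), 110 mm tall (z). Lower 60 mm is 50 mm wide (y), foot slightly bevelled; above it a 36 mm wide grip tab of the same thickness, small dark hole near its top. Under 170 g. It may stand either way round.
- filler_medium_centre (a point): Centre (half-way up) of the medium filler block: loose white plastic plate, 14 mm thick (x), 110 mm tall (z). Lower 60 mm is 50 mm wide (y), foot slightly bevelled; above it a 36 mm wide grip tab of the same thickness, small dark hole near its top. Under 170 g. It may stand either way round.
- filler_thick_centre (a point): Centre (half-way up) of the thick filler block: loose white plastic plate, 20 mm thick (x), 110 mm tall (z). Lower 60 mm is 50 mm wide (y), foot slightly bevelled; above it a 36 mm wide grip tab of the same thickness, small dark hole near its top. Under 170 g. It may stand either way round.
- filler_thin: The same thin filler block: origin at the middle of the bottom edge of the face that lies on the slot's lower wall at the start; x through its thickness (8 mm) from that face, y across, z up its height.
- filler_medium: The same medium filler block: origin at the middle of the bottom edge of the face that lies on the slot's lower wall at the start; x through its thickness (14 mm) from that face, y across, z up its height.
- filler_thick: The same thick filler block: origin at the middle of the bottom edge of the face that lies on the slot's lower wall at the start; x through its thickness (20 mm) from that face, y across, z up its height.
- beaker: Small glass beaker, 54 mm across, 70 mm tall, a loose bystander; origin at its underside.
- vial: Small clear vial with a black cap, 22 mm across, 50 mm tall, a loose bystander; origin at its underside.
- timer: Small light grey lab timer, 62 x 66 x 20 mm, lying flat, a loose bystander; origin at its underside.
There are look-alikes about, which are no part of the job. What is shaped like the filler_thick but yellow is not meant.

How it is judged:
At the end, for the whole second after the job is handed in: One block stands between cassettes and sprung plate, foot on the chamber floor (5 mm), upright (0.1 rad), within 22 mm of mid-bay, at rest, keeping the plate over 0.5 mm back from rest; the other two are each down in a slot of the stand (about 20 mm) (value of joint sprung_plate above 0.0005 m and ((x of filler_thin_centre in the frame of chamber between -0.006 and 0.022 m and y of filler_thin_centre in the frame of chamber between -0.022 and 0.022 m and z of filler_thin_centre in the frame of chamber between 0.058 and 0.068 m and angle between filler_thin_centre's own z axis and vertical below 0.1 rad and linear speed of filler_thin below 0.01 m/s and x of filler_medium_centre in the frame of stand between -0.035 and 0.02 m and y of filler_medium_centre in the frame of stand between -0.085 and 0.085 m and z of filler_medium_centre in the frame of stand between 0.045 and 0.085 m and x of filler_thick_centre in the frame of stand between -0.035 and 0.02 m and y of filler_thick_centre in the frame of stand between -0.085 and 0.085 m and z of filler_thick_centre in the frame of stand between 0.045 and 0.085 m) or (x of filler_medium_centre in the frame of chamber between -0.006 and 0.022 m and y of filler_medium_centre in the frame of chamber between -0.022 and 0.022 m and z of filler_medium_centre in the frame of chamber between 0.058 and 0.068 m and angle between filler_medium_centre's own z axis and vertical below 0.1 rad and linear speed of filler_medium below 0.01 m/s and x of filler_thin_centre in the frame of stand between -0.035 and 0.02 m and y of filler_thin_centre in the frame of stand between -0.085 and 0.085 m and z of filler_thin_centre in the frame of stand between 0.045 and 0.085 m and x of filler_thick_centre in the frame of stand between -0.035 and 0.02 m and y of filler_thick_centre in the frame of stand between -0.085 and 0.085 m and z of filler_thick_centre in the frame of stand between 0.045 and 0.085 m) or (x of filler_thick_centre in the frame of chamber between -0.006 and 0.022 m and y of filler_thick_centre in the frame of chamber between -0.022 and 0.022 m and z of filler_thick_centre in the frame of chamber between 0.058 and 0.068 m and angle between filler_thick_centre's own z axis and vertical below 0.1 rad and linear speed of filler_thick below 0.01 m/s and x of filler_thin_centre in the frame of stand between -0.035 and 0.02 m and y of filler_thin_centre in the frame of stand between -0.085 and 0.085 m and z of filler_thin_centre in the frame of stand between 0.045 and 0.085 m and x of filler_medium_centre in the frame of stand between -0.035 and 0.02 m and y of filler_medium_centre in the frame of stand between -0.085 and 0.085 m and z of filler_medium_centre in the frame of stand between 0.045 and 0.085 m))); the robot touches nothing.
It fails at once if a filler block is forced against the chamber with more than 100 N (contact force between any of filler_thin, filler_medium, filler_thick and chamber above 100 N).
It fails at once if the beaker, vial or timer is shifted by more than 30 mm (distance of any of beaker, vial, timer from where it was at the start of the episode above 0.03 m).
It also fails if it takes over 72 s, if anything falls off the work surface, if the arm or the gripper's body presses on something with over 40 N, if the wrist force passes 120 N, or if a joint passes its speed limit or range.

## Robot

A 7-joint arm with a two-finger parallel gripper is mounted at the origin on a cart in front of the work surface, level with it; the furniture and walls round the work are solid. World frame = base frame: x ahead of the robot, y to its left, z up, the work surface at z = 0. Lengths are in m, angles in rad, forces in N, time in s.
With the tool pointing down it reaches from about 0.425 to 0.875 m from the base axis. Payload 4.7 kg.
Tool frame: the origin (TCP) lies at the very end of the fingers, on their centre line; the grasp point (between the pads) lies 19 mm behind it; x points along the fingers, y is the direction in which the jaws open and shut, and the axes are right-handed (so a half turn about x gives the same grasp; the last joint's range is limited). The gripper opens to 87 mm and grips with 3 to 60 N. Pads are 19 mm wide; open, the fingers measure 117 mm over their backs; the gripper's body (75 mm by 190 mm) begins 51 mm behind the grasp point.
Start: joints at [1.231, 0.321, -0.07, 1.45, 0.023, 1.371, -0.057], TCP at [0.225, -0.61, 0.197] pointing down, gripper open.
Joint ranges: [-2.86, 2.86], [-0.3, 2.09], [-1.38, 1.24], [0.06, 2.45], [-1.56, 4.7], [0.09, 2.05], [-2.69, 2.69]. Speed limits (rad/s): [2.57, 2.57, 3.14, 3.14, 3.14, 3.14, 3.14].

## Interface

Orientations are given as a rotation vector (axis times angle).
In Python, from bench import ctrl gives the robot as it stands.
- The arm moves only by the tool step_arm, never from a script. Its argument "increments" is one flat list of numbers, 6 for each row, row after row: the shift along the tool's x, y, z in cm, then the turn, a rotation vector about the tool's x, y, z in rad. In form: [tx, ty, tz, ax, ay, az, tx, ty, tz, ax, ay, az, ...]. A call has 1 to 12 rows; each row shifts and turns the commanded pose from where the row before left it, along the tool's axes as they then stand; what a row does not reach is not made up. A row lasts 1/8 s, in which the tool goes at most 62.5 mm and 10.7 degrees, less where a joint would pass 70% of its speed; a pose out of reach is approached as far as the arm can. A call with a gripper value outside its range is refused whole. "fingers" is the opening in per cent of the stroke, from 0 (shut) to 100 (fully open), set as the call begins (left out, the last holds). The fingers move at their own pace and stop on an object; "force" is the grip in N (left out, the last holds). Time passes only in rows, so rows that do not move let the fingers close. It gives the time, the measured TCP pose, the force and the opening at its end, in the units of the state.
- ctrl.get_state(): the state, without advancing time (a new reading comes with each control period).
- ctrl.get_image(name): name is "scene" or "top" or "wrist"; returns the picture (480x640x3 uint8, red, green, blue); there is no depth.
- ctrl.camera_params(name): a dict with "vertical_fov" (degrees; the focal length in pixels is half the picture's height over the tangent of half this angle, whatever the lens; pixels are square), "cx", "cy" (the principal point, pixels), "R" (3x3) and "t" (3): a world point X has camera coordinates R X + t. Camera axes: x right, y down, z forward; pixel columns grow to the right and rows downward; lengths in m; the calibration is good to about 2 mm. A picture is of the moment at which its call begins: read the wrist's pose just before it. camera_params takes no time and is no camera call; for the wrist camera it gives the pose at the moment of the call.
- ctrl.close_job(): hands the job in, once; it reports no verdict.
Trained networks look in the newest picture that a camera, given by its name, has taken for a name from the list of things; names that differ only in an ending like _2 or _b are one class to them, and where a whole thing is asked for, a point or a joint stands for the part that bears it (a point fixed in the world has none). Each returns a list of dicts, best first, with "score" (0 to 1); they miss things now and then, are a little off and sometimes report something else, mostly with a low value. They report only what shows in the picture. A call takes as long as a camera call. They do not tell look-alikes from the thing itself.
- ctrl.search_frame(camera, name): "xyz" ([x, y, z] in m, in the coordinates of the camera as it stood for that picture, good to about 4 mm: the middle of the surface that is visible of it).
- ctrl.silhouettes(camera, name): "pixels" (480x640 bool, what is visible of it).
- ctrl.spot_point(camera, name): "xyz" ([x, y, z] in m, in the coordinates of the camera as it stood for that picture, good to about 4 mm: a listed point, or the origin of a listed thing).
The state is a dict: "time": time; "joint_positions": joint angles; "qd": joint speeds; "joint_torque": joint torques, N m; "position": TCP position; "tool_rot": TCP orientation; "ft_force": force on the tool from outside, world axes, zero at the start; "torque": the same for the moment, N m; "grip_width": opening from 0.0 (shut) to 1.0 (fully open).
Only numpy, scipy, OpenCV 4.12 (cv2) and the standard library are available. Lean on these libraries where they do the work, as an engineer would, in place of code of your own. Each camera call takes 0.05 s, during which the arm holds its last target.

## Working session

There is one attempt and no reset: what is moved stays moved. The work goes in short steps, Python scripts to look and compute and a tool call to move; the robot and the scene stay as the last step left them, time stands still between calls to the robot, and variables do not carry over. Pictures are saved under pics/ and viewed, and the job is handed in when it is done.

Besides the shell and the picture viewer there is one more tool, called after "Call:" as name(argument=value, ...), one argument or row to a line, values as JSON. step_arm: Moves the arm, as the interface text tells. Its arguments: {"type":"object","properties":{"increments":{"type":"array","items":{"type":"number"}},"fingers":{"type":"number"},"force":{"type":"number"}},"required":["increments"]}

```bash
mkdir -p pics; ls
cat > h.py <<'E'
import numpy as np, cv2
from scipy.spatial.transform import Rotation as Rn
from bench import ctrl
def snap(cam,fn=None):
    im=ctrl.get_image(cam); P=ctrl.camera_params(cam)
    if fn: cv2.imwrite('pics/'+fn,im[:,:,::-1])
    return im,P
def c2w(P,x): return np.array(P['R']).T@(np.array(x)-np.array(P['t']))
def w2p(P,X):
    f=240/np.tan(np.radians(P['vertical_fov'])/2); c=np.array(P['R'])@np.array(X)+np.array(P['t'])
    return P['cx']+f*c[0]/c[2],P['cy']+f*c[1]/c[2]
def plan(target_pos,target_R,n,cur=None):
    """print rows in tool frame from current measured pose"""
    s=cur or ctrl.get_state(); R=Rn.from_rotvec(s['tool_rot']).as_matrix()
    d=R.T@(np.array(target_pos)-s['position'])*100
    w=Rn.from_matrix(R.T@target_R).as_rotvec()
    return d,w
E
python3 - <<'E'
from h import *
for c in ['scene','top','wrist']:
    snap(c,c+'0.png'); 
    P=ctrl.camera_params(c); print(c,P)
s=ctrl.get_state(); print(s)
E
```

```text
pics
scene {'vertical_fov': 54.93419198452399, 'cx': 314.11103157884867, 'cy': 241.49245348687973, 'R': array([[ 0.84303195, -0.53759491,  0.01699546],
       [-0.33801013, -0.55410198, -0.76073658],
       [ 0.41838533,  0.6355806 , -0.6488382 ]]), 't': array([-0.40118442,  0.26573341,  0.6284707 ])}
top {'vertical_fov': 51.57823572921697, 'cx': 323.0273364731522, 'cy': 235.2313512007475, 'R': array([[-0.00372188, -0.99971307, -0.02366266],
       [-0.99753122,  0.00537106, -0.0700187 ],
       [ 0.07012571,  0.02334364, -0.99726499]]), 't': array([0.10015069, 0.50172623, 0.94739005])}
wrist {'vertical_fov': 62.167483977874944, 'cx': 315.1179328106929, 'cy': 233.2870413421445, 'R': array([[ 0.34700958, -0.93786002, -0.00171465],
       [-0.90878352, -0.33670184,  0.24646375],
       [-0.23172582, -0.08396703, -0.96915049]]), 't': array([-0.64873459, -0.03051499,  0.38821623])}
{'time': 0.15, 'joint_positions': array([ 1.231083  ,  0.3216799 , -0.07011323,  1.45136324,  0.02261858,
        1.3707795 , -0.05690713]), 'qd': array([-0.00052475, -0.00169921,  0.00179634, -0.00302606, -0.00046149,
       -0.00035563,  0.0009879 ]), 'joint_torque': array([ 6.88681885e-04, -4.91796291e+01, -4.04113065e-01, -3.12877607e+01,
       -6.39305566e-02,  4.04382858e-02,  1.12363580e-04]), 'position': array([ 0.22502503, -0.60934266,  0.19571119]), 'tool_rot': array([ 2.0290426 ,  0.36430041, -2.02975255]), 'ft_force': array([-0.60163848,  0.7225846 ,  0.41907277]), 'torque': array([-0.02722278, -0.05209037,  0.0247607 ]), 'grip_width': 1.0012526328914821}
```

View pics/scene0.png

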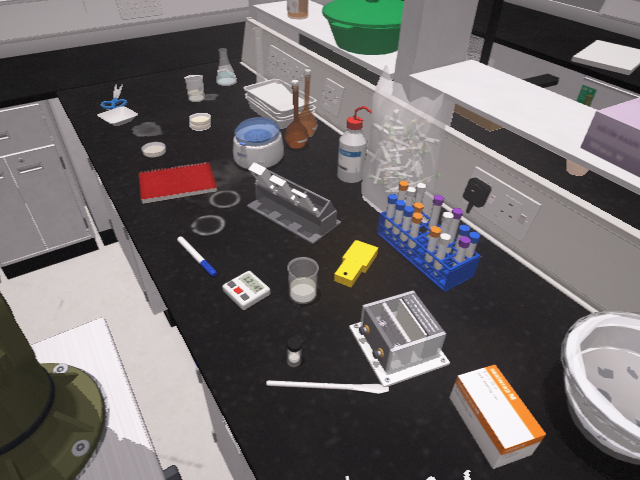

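View pics/top0.png

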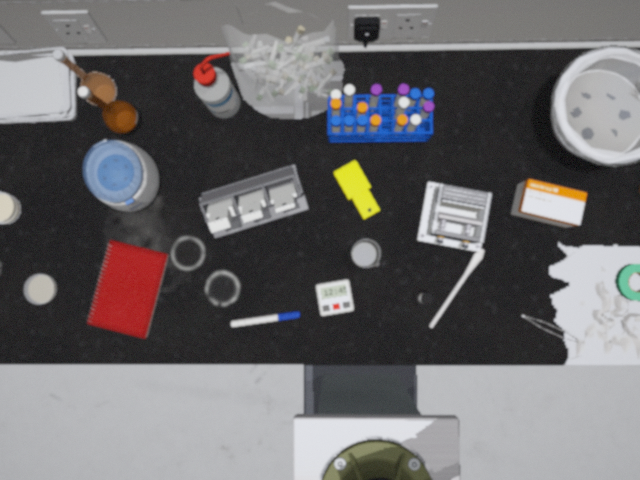

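View pics/wrist0.png

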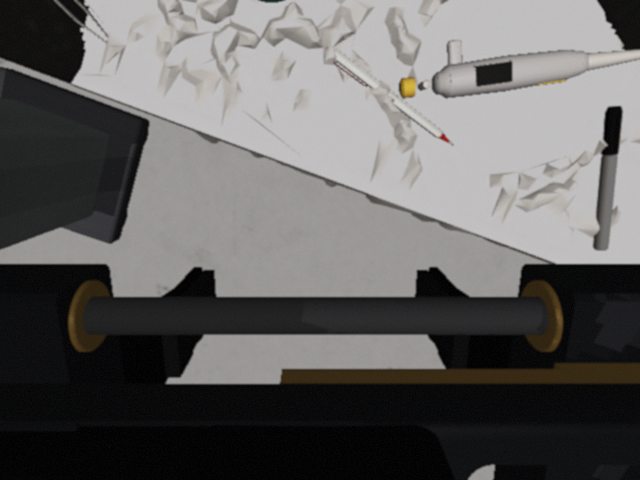

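The scene view shows the stand near (295,205), the chamber at (400,335), the yellow look-alike lying at (356,262), the beaker at (303,280), the vial at (294,352) and the timer at (246,290). Next I run the networks on both fixed cameras.

Run:
```python
from h import *
names=['chamber','gap','stand','slot_mid','filler_thin_centre','filler_medium_centre','filler_thick_centre','filler_thin','filler_medium','filler_thick','beaker','vial','timer']
for c in ['scene','top']:
    P=ctrl.camera_params(c)
    for n in names:
        r=ctrl.spot_point(c,n)
        for q in r[:3]:
            X=c2w(P,q['xyz']); print(c,n,round(q['score'],2),X.round(4),np.round(w2p(P,X)))
for n in ['chamber','stand']:
    r=ctrl.silhouettes('top',n)
    m=r[0]['pixels'].astype(np.uint8)
    cs,_=cv2.findContours(m,cv2.RETR_EXTERNAL,cv2.CHAIN_APPROX_NONE)
    c=max(cs,key=cv2.contourArea); print(n,cv2.minAreaRect(c))
im,P=snap('top'); 
cv2.imwrite('pics/topcrop.png',cv2.resize(im[150:300,180:520,::-1],None,fx=2.3,fy=2.3,interpolation=cv2.INTER_CUBIC))
im,P=snap('scene'); 
cv2.imwrite('pics/scenecrop.png',cv2.resize(im[150:390,230:460,::-1],None,fx=2.5,fy=2.5,interpolation=cv2.INTER_CUBIC))
```

```text
scene chamber 0.93 [ 0.5375 -0.1533  0.0016] [396. 344.]
scene stand 0.88 [ 0.5624  0.2378 -0.0016] [289. 217.]
scene slot_mid 0.77 [0.5714 0.2393 0.0122] [292. 210.]
scene filler_thin_centre 0.69 [0.3817 0.0802 0.0018] [247. 292.]
scene filler_thin_centre 0.6 [0.5691 0.172  0.0637] [308. 207.]
scene filler_thick_centre 0.71 [0.5412 0.2916 0.068 ] [268. 181.]
scene filler_thin 0.74 [0.593  0.1831 0.0149] [314. 219.]
scene filler_medium 0.68 [0.5774 0.2387 0.0157] [295. 208.]
scene filler_thick 0.73 [0.6374 0.0583 0.0202] [367. 243.]
scene filler_thick 0.69 [ 0.5356 -0.15    0.0077] [395. 341.]
scene filler_thick 0.63 [0.5569 0.296  0.0123] [274. 199.]
scene beaker 0.97 [ 4.632e-01  1.380e-02 -4.000e-04] [304. 298.]
scene vial 0.68 [ 0.379  -0.0899 -0.0027] [293. 361.]
scene vial 0.36 [0.5741 0.2362 0.0143] [294. 209.]
scene timer 0.65 [ 3.813e-01  7.980e-02 -1.000e-04] [247. 293.]
top chamber 0.65 [ 0.5411 -0.1577  0.0026] [453. 215.]
top chamber 0.55 [0.5412 0.2889 0.0687] [220. 213.]
top gap 0.77 [ 0.5353 -0.1576  0.0077] [453. 218.]
top gap 0.7 [0.58   0.24   0.0138] [251. 196.]
t
[... 269 characters left out ...]
0.0583] [252. 203.]
top filler_thick_centre 0.9 [0.5388 0.2906 0.067 ] [219. 214.]
top filler_thick_centre 0.74 [0.5891 0.0279 0.007 ] [358. 192.]
top filler_thin 0.89 [0.5927 0.1821 0.0122] [280. 190.]
top filler_medium 0.92 [0.5754 0.2344 0.0161] [254. 199.]
top filler_thick 0.86 [0.5604 0.2956 0.0085] [223. 207.]
top filler_thick 0.74 [0.6395 0.0574 0.0175] [343. 165.]
top beaker 0.67 [ 0.4641  0.0169 -0.0028] [364. 255.]
top vial 0.71 [ 0.3776 -0.0951  0.0005] [422. 299.]
chamber ((454.51202392578125, 216.68402099609375), (65.65095520019531, 60.194950103759766), 10.304845809936523)
stand ((252.63475036621094, 202.0100860595703), (47.57875442504883, 102.78616333007812), 72.47443389892578)
```

View pics/topcrop.png

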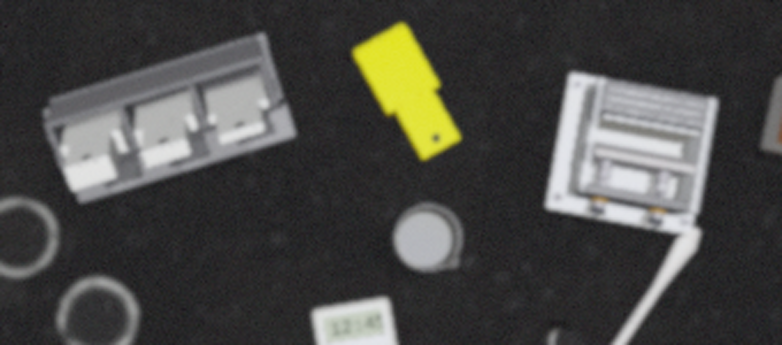

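View pics/scenecrop.png

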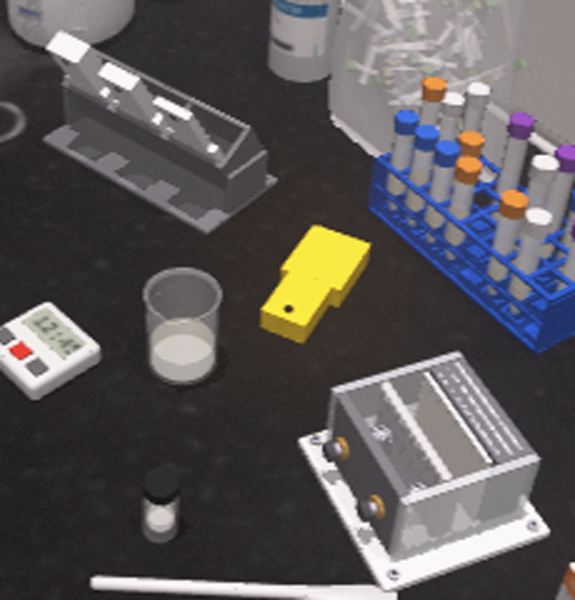

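Thin, medium and thick are the white blocks in the stand, at about (281,197), (252,202) and (219,213) in the top view, with thin at the stand's right end. The yellow block at (356,190) lies on the bench: it's the look-alike and is excluded. Next I work out the tool axes and the wrist camera mount.

Run:
```python
from h import *
s=ctrl.get_state(); R=Rn.from_rotvec(s['tool_rot']).as_matrix(); p=s['position']
print('time',s['time'],'\n',R.round(3))
P=ctrl.camera_params('wrist'); Rc=np.array(P['R']); C=-Rc.T@P['t']
print('cam pos in tool',(R.T@(C-p)).round(4)); print('cam axes(rows x,y,z) in tool\n',(Rc@R).round(3))
# desired: chamber yaw -10.3: jaw y along chamber x
for psi in [-10.3]:
    a=np.radians(psi); ex=np.array([np.cos(a),np.sin(a),0])
    for sg in (1,-1):
        T=np.column_stack([[0,0,-1],sg*ex,np.cross([0,0,-1],sg*ex)])
        print(sg,T.round(3).tolist(), Rn.from_matrix(R.T@T).as_rotvec())
```

```text
time 1.65 
 [[-0.     0.346 -0.938]
 [-0.    -0.938 -0.346]
 [-1.     0.     0.   ]]
cam pos in tool [-0.1869 -0.0005 -0.0665]
cam axes(rows x,y,z) in tool
 [[ 0.     1.    -0.001]
 [-0.246  0.001  0.969]
 [ 0.969 -0.     0.246]]
1 [[0.0, 0.984, -0.179], [0.0, -0.179, -0.984], [-1.0, 0.0, -0.0]] [-1.03721701e+00  1.05929061e-04 -5.17966339e-05]
-1 [[0.0, -0.984, 0.179], [0.0, 0.179, 0.984], [-1.0, -0.0, 0.0]] [ 2.10437563e+00 -5.99756471e-05 -1.22655924e-04]
```

```bash
cat >> h.py <<'E'
def rows(tp,TR,n,start=None):
    """straight line, uniform turn; rounded rows with feedback. start=(p,R)"""
    if start is None:
        s=ctrl.get_state(); start=(np.array(s['position']),Rn.from_rotvec(s['tool_rot']).as_matrix())
    p0,R0=start; p,R=p0.copy(),R0.copy(); w=Rn.from_matrix(R0.T@TR).as_rotvec(); out=[]
    for i in range(1,n+1):
        gp=p0+(np.array(tp)-p0)*i/n; gR=R0@Rn.from_rotvec(w*i/n).as_matrix()
        d=np.round(R.T@(gp-p)*100,2); a=np.round(Rn.from_matrix(R.T@gR).as_rotvec(),3)
        p=p+R@d/100; R=R@Rn.from_rotvec(a).as_matrix(); out+=[list(d)+list(a)]
    print('rows',n); print(', '.join(f'{v:g}' for r in out for v in r)); print('end',p.round(4),'err deg',np.degrees(Rn.from_matrix(R.T@TR).magnitude()).round(3))
    return p,R
def down(psi_deg,sg=1):
    a=np.radians(psi_deg); ex=np.array([np.cos(a),np.sin(a),0])*sg
    return np.column_stack([[0,0,-1],ex,np.cross([0,0,-1],ex)])
E
python3 -c "
from h import *
rows([0.545,-0.155,0.22],down(-10.3),11)"
```

```text
rows 11
-0.21, -2.87, -4.16, -0.094, 0, -0, -0.22, -2.47, -4.41, -0.095, 0, -0, -0.21, -2.04, -4.63, -0.094, 0, -0, -0.21, -1.59, -4.79, -0.094, 0, -0, -0.22, -1.14, -4.93, -0.094, 0, -0, -0.21, -0.67, -5.01, -0.095, 0, -0, -0.21, -0.19, -5.05, -0.094, 0, -0, -0.22, 0.28, -5.04, -0.094, 0, -0, -0.21, 0.75, -5, -0.095, 0, -0, -0.21, 1.23, -4.9, -0.094, 0, -0, -0.22, 1.68, -4.77, -0.094, 0, 0
end [ 0.545 -0.155  0.22 ] err deg 0.014
```

Call:
step_arm(
  increments=[-0.2,-2.9,-4.2,-0.094,0,0,-0.2,-2.5,-4.4,-0.094,0,0,-0.2,-2.0,-4.6,-0.094,0,0,-0.2,-1.6,-4.8,-0.094,0,0,-0.2,-1.1,-4.9,-0.094,0,0,-0.2,-0.7,-5.0,-0.094,0,0,-0.2,-0.2,-5.0,-0.094,0,0,-0.2,0.3,-5.0,-0.094,0,0,-0.2,0.7,-5.0,-0.094,0,0,-0.2,1.2,-4.9,-0.094,0,0,-0.2,1.7,-4.8,-0.095,0,0,0,0,0,0,0,0],
  fingers=70,
  force=20,
)

```text
time: 3.15
position: [0.5468, -0.1502, 0.219]
tool_rot: [1.338, 1.123, -1.333]
ft_force: [-0.0, -0.7, 0.2]
grip_width: 0.698
```

Run:
```python
from h import *
s=ctrl.get_state(); print(s['time'],s['position'],s['joint_positions'].round(2),s['grip_width'])
im,P=snap('wrist','w1.png')
for n in ['chamber','gap']:
    for q in ctrl.spot_point('wrist',n)[:2]:
        X=c2w(P,q['xyz']); print(n,round(q['score'],2),X.round(4),np.round(w2p(P,X)))
np.savez('w1.npz',**{k:np.array(v) for k,v in P.items()})
```

```text
3.15 [ 0.54680973 -0.15015064  0.21901628] [ 0.71  0.17 -0.55  1.61  0.09  1.38 -0.02] 0.6984747724615818
gap 0.91 [ 0.534  -0.1601  0.006 ] [306. 209.]
```

View pics/w1.png

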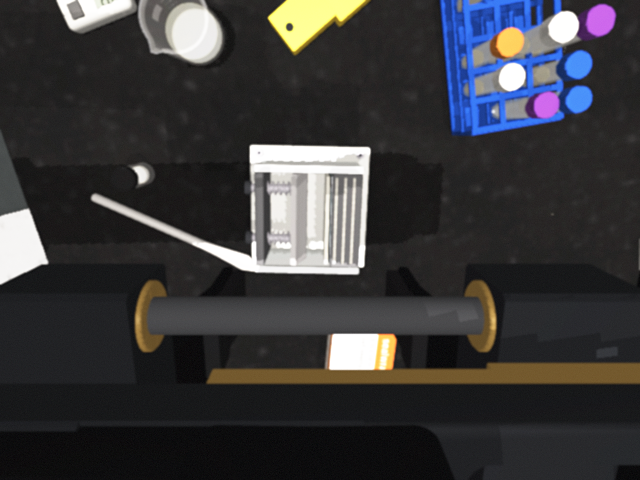

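The wrist view shows the chamber at about columns 250–370 and rows 145–272. The sprung plate is at col ~300 and the cassettes start at col ~325. I enlarge it to measure.

Run:
```python
from h import *
im=cv2.imread('pics/w1.png')
cv2.imwrite('pics/w1c.png',cv2.resize(im[135:285,235:385],None,fx=4,fy=4,interpolation=cv2.INTER_CUBIC))
s=ctrl.get_state(); R=Rn.from_rotvec(s['tool_rot']).as_matrix(); print(s['time'],R.round(3), np.degrees(np.arctan2(R[1,1],R[0,1])))
P=ctrl.camera_params('wrist')
# project predicted chamber points for hypothesised pose
o=np.array([0.5345,-0.159,0]);a=np.radians(-10.3)
ex=np.array([np.cos(a),np.sin(a),0]);ey=np.array([-ex[1],ex[0],0])
for x in(-.009,0,.01):
  for y in(-.042,.042):
    print(x,y,[np.round(np.array(w2p(P,o+ex*x+ey*y+[0,0,z]))-[235,135],1)*4 for z in (.008,.046,.068)])
```

```text
3.3 [[-0.001  0.983 -0.182]
 [-0.001 -0.182 -0.983]
 [-1.    -0.     0.001]] -10.507951641136533
-0.009 -0.042 [array([254. , 437.6]), array([247.6, 482. ]), array([243.2, 511.6])]
-0.009 0.042 [array([249.6, 109.6]), array([242. , 122.4]), array([237.2, 131.2])]
0 -0.042 [array([288.8, 437.6]), array([285.6, 481.6]), array([283.6, 511.6])]
0 0.042 [array([286. , 109.6]), array([282.4, 122.4]), array([280. , 130.8])]
0.01 -0.042 [array([327.2, 437.6]), array([328. , 481.6]), array([328.4, 511.2])]
0.01 0.042 [array([326.8, 109.6]), array([327.2, 122. ]), array([327.6, 130.8])]
```

View pics/w1c.png

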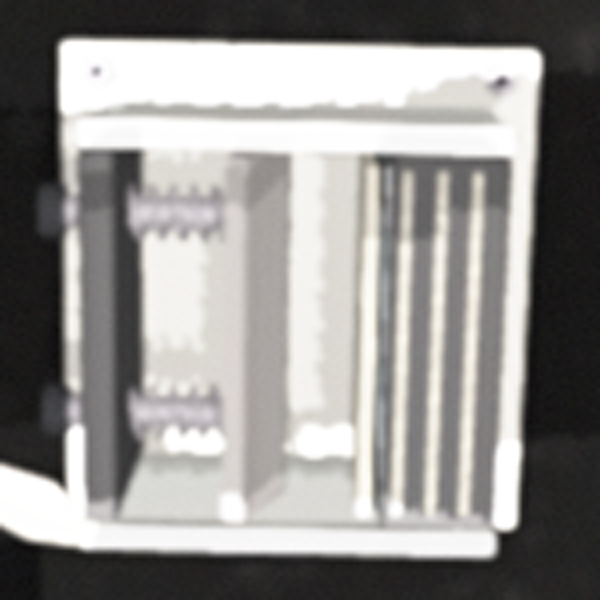

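```bash
cat >> h.py <<'E'
def p2w(P,u,v,z):
    f=240/np.tan(np.radians(P['vertical_fov'])/2); R=np.array(P['R']); C=-R.T@np.array(P['t'])
    d=R.T@np.array([(u-P['cx'])/f,(v-P['cy'])/f,1]); return C+d*(z-C[2])/d[2]
E
python3 - <<'E'
from h import *
P=ctrl.camera_params('wrist'); L=lambda u,v,z:p2w(P,235+u/4,135+v/4,z)
def ang(a,b): d=b-a; return np.degrees(np.arctan2(d[1],d[0]))
TL,TR,BR=L(59,39,.008),L(542,47,.008),L(517,530,.008)
print(TL,TR,BR,'x',ang(TL,TR),np.linalg.norm(TR-TL),'y',ang(BR,TR)-90,np.linalg.norm(BR-TR))
# wall tops back: (75,115)-(513,122)
print('walltop',ang(L(75,115,.068),L(513,124,.068)))
print('plate',ang(L(284,500,.046),L(291,155,.03))-90)
c1,c2=L(356,515,.068),L(361,160,.068); print('cass',c1,c2,ang(c1,c2)-90)
print('plate foot pts',L(287,470,.02),L(290,160,.02))
print('plate top edge back', L(225,500,.068),L(228,160,.068))
E
```

```text
[ 0.49077273 -0.09095537  0.008     ] [ 0.60621199 -0.11423145  0.008     ] [ 0.58134753 -0.23606177  0.008     ] x -11.399734935673708 0.11776246887360999 y -11.535131331638965 0.12434173638705218
walltop -11.635674767534825
plate -11.718864988287436
cass [ 0.54272337 -0.20405947  0.068     ] [ 0.55764427 -0.12674708  0.068     ] -10.923493934259895
plate foot pts [ 0.52582733 -0.205272    0.02      ] [ 0.54110815 -0.12880724  0.02      ]
plate top edge back [ 0.51469376 -0.19530981  0.068     ] [ 0.53008582 -0.12165366  0.068     ]
```

Chamber yaw ≈ -11.5° and the measured base size matches its 118 x 124 mm. The gap looks like about 14–16 mm, but I will try the blocks in order as asked. Now the leaning pre-grasp over the thin block.

```bash
cat >> h.py <<'E'
SM=np.array([0.576,0.2385,0.0135]); PSI=17.0
def sframe(psi=None):
    a=np.radians(PSI if psi is None else psi); ex=np.array([np.cos(a),np.sin(a),0]); ey=np.array([-ex[1],ex[0],0]); ez=np.array([0,0,1.])
    z=-0.5*ex+0.75**.5*ez; x=0.75**.5*ex+0.5*ez
    return x,ey,z
def leanR():
    x,y,z=sframe(); return np.column_stack([-z,x,-y])
def slot(k,xo,s):  # k=-1 thin,0,1 thick ; xo offset across, s along
    x,y,z=sframe(); return SM+y*0.06*k+x*xo+z*s
E
python3 -c "
from h import *
rows(slot(-1,.004,.182),leanR(),9)"
```

```text
rows 9
0.5, -1.01, -3.34, -0.052, 0.014, 0.057, 0.5, -0.86, -3.39, -0.052, 0.014, 0.057, 0.49, -0.71, -3.42, -0.052, 0.014, 0.057, 0.51, -0.56, -3.44, -0.052, 0.014, 0.057, 0.53, -0.41, -3.46, -0.052, 0.014, 0.058, 0.56, -0.27, -3.48, -0.053, 0.014, 0.057, 0.6, -0.11, -3.47, -0.052, 0.014, 0.057, 0.64, 0.04, -3.47, -0.052, 0.014, 0.057, 0.7, 0.17, -3.45, -0.052, 0.014, 0.057
end [0.5098 0.1555 0.1731] err deg 0.031
```

Call:
step_arm(
  increments=[0.5,-1.0,-3.3,-0.052,0.014,0.057,0.5,-0.9,-3.4,-0.052,0.014,0.057,0.5,-0.7,-3.4,-0.052,0.014,0.057,0.5,-0.6,-3.4,-0.052,0.014,0.057,0.5,-0.4,-3.5,-0.052,0.014,0.057,0.6,-0.3,-3.5,-0.052,0.014,0.057,0.6,-0.1,-3.5,-0.052,0.014,0.057,0.6,0,-3.5,-0.052,0.014,0.057,0.7,0.2,-3.4,-0.052,0.014,0.057,0,0,0,0,0,0],
)

```text
time: 4.55
position: [0.5124, 0.1238, 0.1797]
tool_rot: [1.261, 1.01, -0.664]
ft_force: [0.1, -0.4, -0.2]
grip_width: 0.701
```

Run:
```python
from h import *
s=ctrl.get_state(); print(s['time'],s['position'],s['joint_positions'].round(2))
R=Rn.from_rotvec(s['tool_rot']).as_matrix(); print('err',np.degrees(Rn.from_matrix(R.T@leanR()).as_rotvec()).round(2), 'tool-axis pos err to slot', (s['position']-slot(-1,.004,.182))@np.column_stack(sframe()))
im,P=snap('wrist','w2.png')
for n in ['slot_mid','filler_thin','filler_medium','filler_thick','filler_thin_centre']:
    for q in ctrl.spot_point('wrist',n)[:2]:
        X=c2w(P,q['xyz']); print(n,round(q['score'],2),X.round(4),np.round(w2p(P,X)))
for k,t in ((-1,.008),(0,.014),(1,.020)):
    x,y,z=sframe()
    print(k,[tuple(np.round(w2p(P,slot(k,xo,.110)+y*yy))) for xo in(0,t) for yy in(-.018,.018)])
```

```text
4.55 [0.51241155 0.12376749 0.1797139 ] [ 0.09 -0.3  -0.33  2.19 -0.15  0.77  0.08]
err [-2.53  1.03  3.08] tool-axis pos err to slot [-0.00260643 -0.03112778  0.0091227 ]
slot_mid 0.92 [0.5784 0.2396 0.009 ] [321.  98.]
slot_mid 0.41 [0.5927 0.1728 0.0088] [318. 174.]
filler_thin 0.88 [0.5937 0.1736 0.0122] [321. 173.]
filler_medium 0.79 [0.5732 0.2362 0.009 ] [315. 100.]
filler_thick 0.95 [0.6384 0.0567 0.0202] [337. 296.]
filler_thick 0.57 [0.5626 0.294  0.0154] [322.  28.]
filler_thin_centre 0.8 [0.5737 0.1705 0.0644] [329. 178.]
-1 [(np.float64(319.0), np.float64(208.0)), (np.float64(317.0), np.float64(155.0)), (np.float64(331.0), np.float64(208.0)), (np.float64(329.0), np.float64(154.0))]
0 [(np.float64(315.0), np.float64(117.0)), (np.float64(312.0), np.float64(57.0)), (np.float64(337.0), np.float64(116.0)), (np.float64(335.0), np.float64(56.0))]
1 [(np.float64(310.0), np.float64(14.0)), (np.float64(307.0), np.float64(-55.0)), (np.float64(343.0), np.float64(12.0)), (np.float64(341.0), np.float64(-57.0))]
```

View pics/w2.png

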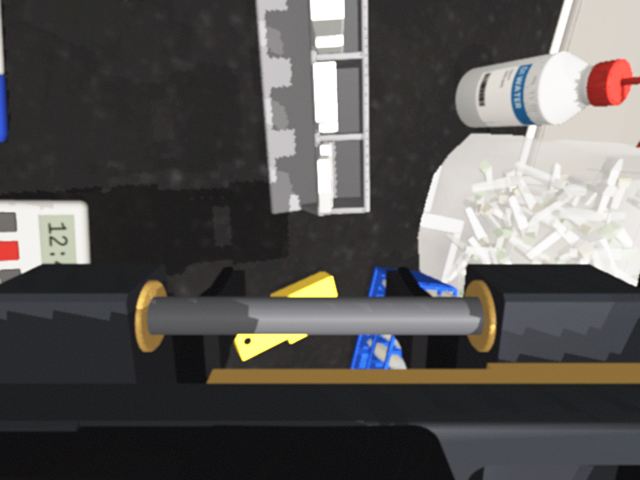

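The pose was not fully reached: J2 is at its -0.30 limit. The picture shows the blocks at about (325,178), (326,95) and (327,10). I fit a kinematic model to check what is reachable before going on.

```bash
cat > kin.py <<'E'
import numpy as np
from scipy.spatial.transform import Rotation as Rn
from scipy.optimize import least_squares
import itertools
D=[([1.231083,.3216799,-.07011323,1.45136324,.02261858,1.3707795,-.05690713],[.22502503,-.60934266,.19571119],[2.0290426,.36430041,-2.02975255])]
def fk(q,p,sg):
    h,l1,l2,l3,a1,a2,a3=p
    T=np.eye(3); o=np.array([0,0,h])
    T=T@Rn.from_rotvec([0,0,sg[0]*q[0]]).as_matrix()@Rn.from_rotvec([0,q[1],0]).as_matrix()@Rn.from_rotvec([0,0,sg[1]*q[2]]).as_matrix()
    o=o+T@[a1,0,l1]
    T=T@Rn.from_rotvec([0,q[3],0]).as_matrix(); o=o+T@[a2,0,0]
    T=T@Rn.from_rotvec([0,0,sg[2]*q[4]]).as_matrix(); o=o+T@[0,0,l2]
    T=T@Rn.from_rotvec([0,q[5],0]).as_matrix(); o=o+T@[a3,0,0]
    T=T@Rn.from_rotvec([0,0,sg[3]*q[6]]).as_matrix(); o=o+T@[0,0,l3]
    return o,T
E
python3 - <<'E'
from kin import *
from bench import ctrl
import numpy as np
s=ctrl.get_state(); print(np.array(s['joint_positions']).tolist(),s['position'].tolist(),s['tool_rot'].tolist())
q1=D[0][0]; R1=Rn.from_rotvec(D[0][2]).as_matrix(); R3=Rn.from_rotvec(s['tool_rot']).as_matrix()
for sg in itertools.product([1,-1],repeat=4):
    p=[0.3,.4,.4,.3,0,0,0]
    A=fk(q1,p,sg)[1]; B=fk(s['joint_positions'],p,sg)[1]
    e=Rn.from_matrix((A.T@R1).T@(B.T@R3)).magnitude()
    print(sg,round(np.degrees(e),2)) if e<.1 else None
    if e<.02: print((A.T@R1).round(3))
E
```

```text
[0.10984167507060015, -0.3005941646328512, -0.3342744339971707, 2.184753117278444, -0.14735119289026258, 0.7737002311586533, 0.08446579842817714] [0.514817197268503, 0.11831748490861166, 0.18059436259014167] [1.2670162191056213, 1.0017561179217542, -0.6717638469133904]
(-1, -1, -1, -1) 0.0
[[-0. -1. -0.]
 [ 0.  0. -1.]
 [ 1. -0.  0.]]
```

```bash
cat >> kin.py <<'E'
SG=(-1,-1,-1,-1)
D+=[([0.71,.17,-.55,1.61,.09,1.38,-.02],[.5468,-.1502,.2190],None),
([0.10984167507060015, -0.3005941646328512, -0.3342744339971707, 2.184753117278444, -0.14735119289026258, 0.7737002311586533, 0.08446579842817714],[0.514817197268503, 0.11831748490861166, 0.18059436259014167],[1.2670162191056213, 1.0017561179217542, -0.6717638469133904])]
E
python3 - <<'E'
from kin import *
def res(p):
    r=[]
    for i,(q,x,_) in enumerate(D):
        w=.1 if i==1 else 1
        r+=list(w*(fk(q,p,SG)[0]-np.array(x))*1000)
    return np.array(r+list(np.array(p[4:])*5))
best=least_squares(res,[.3,.4,.4,.3,0,0,0]); print(best.x.round(4),best.fun.round(2))
best=least_squares(lambda p:res(list(p)+[0,0,0])[:9],[.3,.4,.4,.3]); print(best.x.round(4),best.fun.round(2))
E
```

```text
[-1.0345  0.1528  0.1037 -0.0369 -0.6982 -0.8694 -0.9874] [ 11.07   4.76   1.21   1.16  -2.47 -12.61  -0.61   2.39   0.05  -3.49
  -4.35  -4.94]
[0.2337 0.3943 0.5336 0.298 ] [25.12 12.83  7.33  2.46  2.8   0.79 -2.33 16.54 -7.41]
```

The rotation model is exact, but the link lengths need more data. I back away from the limit in short moves, recording the states.

```bash
cat > log.py <<'E'
import json,os
from bench import ctrl
s=ctrl.get_state()
L=json.load(open('log.json')) if os.path.exists('log.json') else []
L.append([s['joint_positions'].tolist(),s['position'].tolist(),s['tool_rot'].tolist()])
json.dump(L,open('log.json','w')); print(s['time'],s['joint_positions'].round(3),s['position'].round(4))
E
python3 log.py; python3 -c "
from h import *
rows([0.56,0.16,0.24],down(17),4)"
```

```text
4.85 [ 0.11  -0.301 -0.334  2.185 -0.147  0.774  0.084] [0.5148 0.1183 0.1806]
rows 4
-0.71, 1.87, -0.75, -0.015, 0.002, -0.118, -0.93, 1.78, -0.73, -0.014, 0.003, -0.118, -1.12, 1.68, -0.7, -0.015, 0.002, -0.117, -1.32, 1.54, -0.69, -0.014, 0.003, -0.118
end [0.56 0.16 0.24] err deg 0.022
```

Call:
step_arm(
  increments=[-0.7,1.9,-0.7,-0.015,0.003,-0.118,-0.9,1.8,-0.7,-0.015,0.003,-0.118],
)

```text
time: 5.1
position: [0.5377, 0.1388, 0.2106]
tool_rot: [1.133, 1.176, -0.833]
ft_force: [0.6, 0.4, 1.0]
grip_width: 0.701
```

```bash
python3 log.py
```

```text
5.1 [ 0.121 -0.065 -0.407  1.87  -0.023  1.099 -0.012] [0.5377 0.1388 0.2106]
```

Call:
step_arm(
  increments=[-1.1,1.7,-0.7,-0.015,0.003,-0.118,-1.3,1.5,-0.7,-0.015,0.003,-0.118],
)

```text
time: 5.35
position: [0.5613, 0.16, 0.2404]
tool_rot: [0.986, 1.34, -0.987]
ft_force: [0.4, 0.5, -0.5]
grip_width: 0.699
```

```bash
python3 log.py
python3 - <<'E'
from kin import *
import json
L=json.load(open('log.json'))+[[D[0][0],D[0][1],D[0][2]]]
def res(p): return np.concatenate([(fk(q,p,SG)[0]-np.array(x))*1000 for q,x,_ in L]+[np.array(p[4:])*5])
b=least_squares(res,[.3,.4,.4,.3,0,0,0]); print(b.x.round(4),b.fun.round(2))
E
```

```text
5.35 [ 0.065  0.192 -0.445  1.54   0.08   1.432 -0.086] [0.5613 0.16   0.2404]
[ 0.0979  0.4205  0.4677  0.3344 -0.1322 -0.0994 -0.1634] [-4.99 16.58  1.17 -5.74 25.61 -3.28 -6.35 19.03 -9.96 22.78 10.23 12.07
 -0.66 -0.5  -0.82]
```

```bash
cat >> kin.py <<'E'
def fk2(q,p):
    h,l1,l2,l3,a1,a2,a3,b0,b1,b2,b3=p
    z=lambda t:Rn.from_rotvec([0,0,-t]).as_matrix(); y=lambda t:Rn.from_rotvec([0,t,0]).as_matrix()
    T=z(q[0]); o=np.array([0,0,h])+T@[0,b0,0]
    T=T@y(q[1])@z(q[2]); o=o+T@[a1,b1,l1]
    T=T@y(q[3]); o=o+T@[a2,0,0]
    T=T@z(q[4]); o=o+T@[0,b2,l2]
    T=T@y(q[5]); o=o+T@[a3,b3,0]
    T=T@z(q[6]); o=o+T@[0,0,l3]
    return o,T
E
python3 - <<'E'
from kin import *
import json
L=json.load(open('log.json'))+[[D[0][0],D[0][1],D[0][2]]]
def res(p): return np.concatenate([(fk2(q,p)[0]-np.array(x))*1000 for q,x,_ in L]+[10*(fk2(D[1][0],p)[0]-D[1][1]), np.array(p[4:])*10])
b=least_squares(res,[.3,.4,.4,.3]+[0]*7); print(b.x.round(4),b.fun.round(2))
np.save('p.npy',b.x)
E
```

```text
[ 0.2509  0.4688  0.5127  0.3965 -0.0006  0.0009 -0.0008 -0.0153 -0.0089
 -0.0011 -0.0011] [-0.01 -0.01 -0.    0.02  0.   -0.   -0.01 -0.02  0.01  0.02  0.01 -0.01
  0.03  0.    0.02 -0.01  0.01 -0.01 -0.15 -0.09 -0.01 -0.01]
```

The model now fits to 0.03 mm. I check whether the leaning grasps are reachable, and with what redundancy.

```bash
cat >> kin.py <<'E'
LO=np.array([-2.86,-.3,-1.38,.06,-1.56,.09,-2.69]);HI=np.array([2.86,2.09,1.24,2.45,4.7,2.05,2.69])
TE=np.array([[0,-1,0],[0,0,-1],[1,0,0]]).astype(float)
def fkt(q):
    o,T=fk2(q,np.load('p.npy')); return o,T@TE
def ik(q0,tp,TR,wt=0.02,lim=True):
    def f(q):
        o,T=fkt(q); return np.concatenate([(o-tp)*20,Rn.from_matrix(T.T@TR).as_rotvec()*5,wt*.02*(q-q0)])
    m=.02
    r=least_squares(f,np.clip(q0,LO+m+1e-3,HI-m-1e-3),bounds=(LO+m,HI-m)) if lim else least_squares(f,q0)
    o,T=fkt(r.x); return r.x,np.linalg.norm(o-tp)*1000,np.degrees(Rn.from_matrix(T.T@TR).magnitude())
E
python3 - <<'E'
from h import *
from kin import *
s=ctrl.get_state(); q=s['joint_positions']; o,T=fkt(q); print((o-s['position'])*1000, np.degrees(Rn.from_matrix(T.T@Rn.from_rotvec(s['tool_rot']).as_matrix()).magnitude()))
for k in(-1,0,1):
    for sx in(.072,.09,.11,.13):
        qq,e,a=ik(q,slot(k,.006,sx),leanR()); print(k,sx,qq.round(2),round(e,1),round(a,2))
    qq,e,a=ik(np.array([.1,0,-1.2,1.6,.3,1.2,0]),slot(k,.006,.13),leanR()); print('alt',qq.round(2),round(e,1),round(a,2))
    qq,e,a=ik(np.array([-.5,0,1.,1.6,.3,1.2,0]),slot(k,.006,.13),leanR()); print('alt',qq.round(2),round(e,1),round(a,2))
E
```

```text
[-0.00919242 -0.01577892  0.00616463] 2.9603773831348175e-14
-1 0.072 [ 0.09 -0.05 -0.44  2.23  0.02  0.43 -0.08] 0.0 0.0
-1 0.09 [ 0.07 -0.1  -0.42  2.24 -0.02  0.47 -0.04] 0.0 0.0
-1 0.11 [ 0.06 -0.15 -0.39  2.24 -0.06  0.52 -0.01] 0.0 0.0
-1 0.13 [ 0.04 -0.2  -0.37  2.24 -0.09  0.56  0.02] 0.0 0.0
alt [ 0.32 -0.21 -0.62  2.23 -0.21  0.57  0.13] 0.0 0.0
alt [-0.86 -0.25  0.45  2.27  0.29  0.59 -0.3 ] 0.0 0.0
0 0.072 [ 0.03 -0.04 -0.53  2.22  0.2   0.45 -0.37] 0.0 0.0
0 0.09 [ 0.04 -0.08 -0.53  2.22  0.13  0.48 -0.31] 0.0 0.0
0 0.11 [ 0.03 -0.14 -0.52  2.23  0.07  0.52 -0.25] 0.0 0.0
0 0.13 [ 0.02 -0.19 -0.5   2.23  0.02  0.57 -0.21] 0.0 0.0
alt [ 0.3  -0.22 -0.75  2.22 -0.11  0.57 -0.1 ] 0.0 0.0
alt [-0.91 -0.22  0.34  2.25  0.35  0.61 -0.5 ] 0.0 0.0
1 0.072 [-0.06 -0.   -0.59  2.19  0.38  0.48 -0.65] 0.0 0.0
1 0.09 [-0.03 -0.05 -0.62  2.19  0.3   0.51 -0.58] 0.0 0.0
1 0.11 [-0.01 -0.11 -0.63  2.19  0.22  0.55 -0.51] 0.0 0.0
1 0.13 [-0.   -0.16 -0.63  2.19  0.14  0.59 -0.45] 0.0 0.0
alt [ 0.31 -0.2  -0.9   2.19  0.01  0.58 -0.33] 0.0 0.0
alt [-0.98 -0.17  0.27  2.22  0.42  0.63 -0.68] 0.0 0.0
```

Leaning grasps from s=72 to 130 mm are all reachable with margin. I compare the stand in w2 with the predicted tab tops.

Run:
```python
import cv2,numpy as np
im=cv2.imread('pics/w2.png'); c=cv2.resize(im[0:225,245:385],None,fx=4,fy=4,interpolation=cv2.INTER_CUBIC)[320:]
for q,col in (([(319,208),(317,155),(329,154),(331,208)],(0,0,255)),([(315,117),(312,57),(335,56),(337,116)],(0,160,0))):
    cv2.polylines(c,[np.array([((u-245)*4,v*4-320) for u,v in q],np.int32)],True,col,1)
cv2.imwrite('pics/w2c.png',c)
```

```text
(no output)
```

View pics/w2c.png

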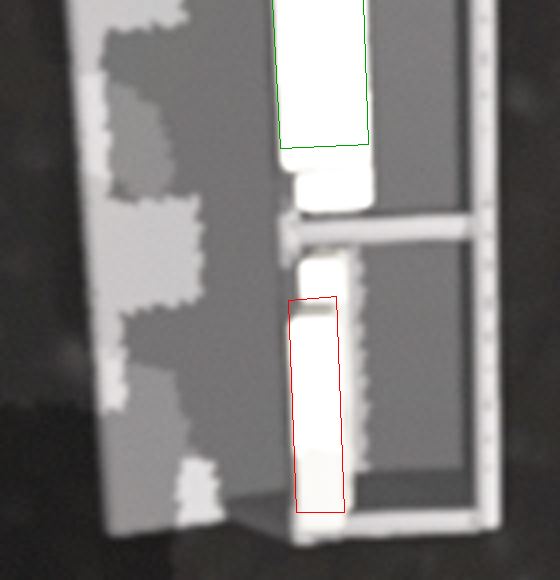

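Run:
```python
from h import *
im,P=snap('wrist'); 
for k,t in ((-1,.008),(0,.014),(1,.020)):
    x,y,z=sframe()
    q=[w2p(P,slot(k,xo,.110)+y*yy) for xo,yy in((0,-.018),(0,.018),(t,.018),(t,-.018))]
    print(k,np.round(q).tolist())
    if k==-1: Q=q
    cv2.polylines(im,[np.array(q).astype(np.int32)],True,(255,0,0),1)
s=ctrl.get_state(); print(s['time'],s['position'])
# base corners
x,y,z=sframe(); a=np.radians(PSI); ex=np.array([np.cos(a),np.sin(a),0]);so=SM-ex*.012-[0,0,.0135]
cv2.polylines(im,[np.array([w2p(P,so+ex*u+y*v) for u,v in((-.0475,-.098),(.0475,-.098),(.0475,.098),(-.0475,.098))]).astype(np.int32)],True,(0,255,0),1)
u,v=int(Q[0][0]),int(Q[0][1]); print(u,v)
c=im[0:265,max(0,u-160):u+160]
cv2.imwrite('pics/w3.png',cv2.resize(c[:,:,::-1],None,fx=2.2,fy=2.2,interpolation=cv2.INTER_CUBIC))
```

```text
-1 [[289.0, 229.0], [288.0, 185.0], [297.0, 185.0], [297.0, 230.0]]
0 [[288.0, 154.0], [287.0, 106.0], [303.0, 105.0], [303.0, 155.0]]
1 [[287.0, 72.0], [286.0, 19.0], [310.0, 15.0], [310.0, 70.0]]
5.4 [0.56537924 0.16249535 0.23891725]
288 228
```

View pics/w3.png

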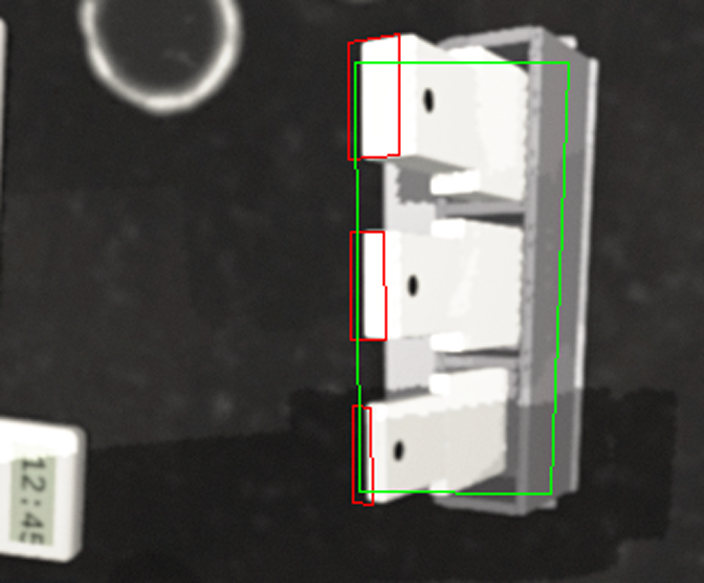

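The overlay shows all three tabs offset by a constant ~5 px, because the arm was still settling. I retake it now.

Run:
```python
from h import *
print(ctrl.get_state()['position'])
P=ctrl.camera_params('wrist'); im=ctrl.get_image('wrist')
P2=ctrl.camera_params('wrist'); print(np.abs(P['t']-P2['t']).max())
print(ctrl.get_state()['position'])
for k,t in ((-1,.008),(0,.014),(1,.020)):
    x,y,z=sframe()
    q=[w2p(P,slot(k,xo,.110)+y*yy) for xo,yy in((0,-.018),(0,.018),(t,.018),(t,-.018))]
    cv2.polylines(im,[np.array(q).round().astype(np.int32)],True,(255,0,0),1)
cv2.imwrite('pics/w4.png',cv2.resize(im[0:265,230:430,::-1],None,fx=2.25,fy=2.25,interpolation=cv2.INTER_CUBIC))
```

```text
[0.56537924 0.16249535 0.23891725]
0.0022843041510474116
[0.56378564 0.16182022 0.23783396]
```

View pics/w4.png

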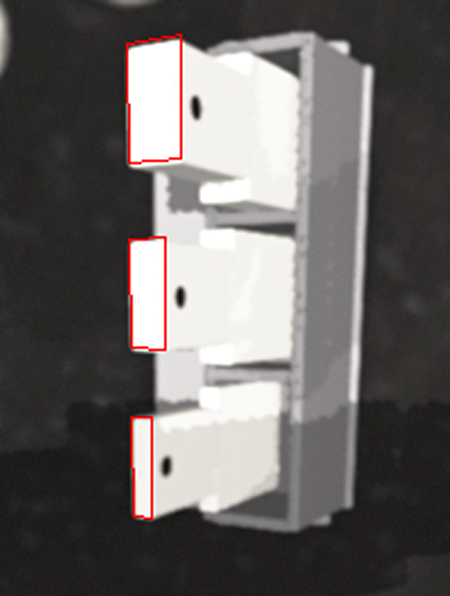

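The overlay now fits the three white tabs to about 1 px, with thin at the bottom, 8 mm wide at (143,467) in the crop. The stand pose is confirmed. Approaching thin.

```bash
sed -i "s/im=ctrl.get_image(cam); P=ctrl.camera_params(cam)/P=ctrl.camera_params(cam); im=ctrl.get_image(cam)/" h.py
python3 - <<'E'
from h import *
print(ctrl.get_state()['position'],ctrl.get_state()['time'])
st=rows(slot(-1,.004,.125),leanR(),5)
rows(slot(-1,.004,.071),leanR(),3,st)
E
```

```text
[0.56378564 0.16182022 0.23783396] 5.45
rows 5
2.28, -0.49, -0.18, 0, -0.001, 0.105, 2.22, -0.73, -0.19, 0.001, -0.002, 0.106, 2.14, -0.96, -0.19, 0, -0.001, 0.105, 2.01, -1.17, -0.19, 0.001, -0.002, 0.106, 1.89, -1.39, -0.19, 0, -0.001, 0.105
end [0.5371 0.1639 0.1237] err deg 0.019
rows 3
1.8, 0, 0, 0, -0, 0, 1.8, 0, 0, 0, -0, 0, 1.8, 0.01, 0, 0, -0, 0
end [0.5629 0.1718 0.077 ] err deg 0.019
```

Call:
step_arm(
  increments=[2.3,-0.5,-0.2,0,-0.001,0.105,2.2,-0.7,-0.2,0,-0.001,0.106,2.1,-1.0,-0.2,0,-0.001,0.105,2.0,-1.2,-0.2,0,-0.001,0.106,1.9,-1.4,-0.2,0,-0.001,0.105,0,0,0,0,0,0],
  fingers=50,
)

```text
time: 6.2
position: [0.5268, 0.1598, 0.1192]
tool_rot: [1.245, 1.001, -0.593]
ft_force: [-0.7, -0.6, 0.1]
grip_width: 0.501
```

```bash
cat >> h.py <<'E'
def chk(k,xo,s_):
    s=ctrl.get_state(); R=Rn.from_rotvec(s['tool_rot']).as_matrix()
    print('t',s['time'],'tool-axes correction cm',(R.T@(slot(k,xo,s_)-s['position'])*100).round(2),'rot',Rn.from_matrix(R.T@leanR()).as_rotvec().round(3),'q',s['joint_positions'].round(2),'w',round(s['grip_width'],3),'F',s['ft_force'].round(1))
E
python3 -c "
from h import *
chk(-1,.004,.125)"
```

```text
t 6.2 tool-axes correction cm [ 0.15  1.19 -0.08] rot [0.004 0.003 0.008] q [ 0.11 -0.21 -0.44  2.26 -0.12  0.56  0.05] w 0.501 F [-0.7 -0.6  0.1]
```

Call:
step_arm(
  increments=[0,0,0,0,0,0,0,0,0,0,0,0],
)

```text
time: 6.45
position: [0.5354, 0.165, 0.1283]
tool_rot: [1.251, 0.994, -0.578]
ft_force: [-0.2, 0.2, 0.4]
grip_width: 0.502
```

```bash
python3 -c "
from h import *
chk(-1,.004,.125)"
```

```text
t 6.45 tool-axes correction cm [ 0.46 -0.12  0.16] rot [ 0.006 -0.001 -0.006] q [ 0.11 -0.2  -0.43  2.24 -0.12  0.56  0.05] w 0.502 F [-0.2  0.2  0.4]
```

Call:
step_arm(
  increments=[1.5,0,0.1,0.003,0,-0.002,1.7,0,0,0,0,0,1.5,0,0,0,0,0,0.9,0,0,0,0,0,0,0,0,0,0,0],
)

```text
time: 7.08
position: [0.5602, 0.172, 0.0767]
tool_rot: [1.251, 0.999, -0.584]
ft_force: [-0.3, -1.4, 1.0]
grip_width: 0.501
```

```bash
python3 -c "
from h import *
chk(-1,.004,.071)"
```

```text
t 7.075 tool-axes correction cm [0.1  0.23 0.1 ] rot [ 0.003 -0.001  0.   ] q [ 0.14 -0.05 -0.49  2.24  0.01  0.43 -0.06] w 0.501 F [-0.3 -1.4  1. ]
```

Call:
step_arm(
  increments=[0.1,0.2,0.1,0,0,0,0,0,0,0,0,0,0,0,0,0,0,0,0,0,0,0,0,0],
  fingers=0,
  force=25,
)

```text
time: 7.58
position: [0.5619, 0.1714, 0.077]
tool_rot: [1.25, 0.998, -0.584]
ft_force: [0.0, 0.4, 0.2]
grip_width: 0.132
```

```bash
python3 -c "
from h import *
chk(-1,.004,.071)"
```

```text
t 7.575 tool-axes correction cm [ 0.05  0.09 -0.01] rot [ 0.004 -0.001 -0.   ] q [ 0.14 -0.05 -0.49  2.24  0.01  0.43 -0.06] w 0.132 F [0.  0.4 0.2]
```

Call:
step_arm(
  increments=[0,0,0,0,0,0,0,0,0,0,0,0,-1.0,0.1,0,0,0,0,-1.6,0,0,0,0,0,-1.8,0,0,0,0,0,-1.5,0,0,0,0,0,0,0,0,0,0,0],
)

```text
time: 8.45
position: [0.5345, 0.1629, 0.1295]
tool_rot: [1.251, 0.997, -0.583]
ft_force: [0.2, 0.2, -0.6]
grip_width: 0.086
```

Run:
```python
from h import *
chk(-1,.004,.13)
snap('wrist','w5.png')
```

```text
t 8.45 tool-axes correction cm [ 0.14 -0.05 -0.01] rot [ 0.004 -0.    -0.002] q [ 0.12 -0.21 -0.44  2.24 -0.13  0.57  0.06] w 0.086 F [ 0.2  0.2 -0.6]
```

View pics/w5.png

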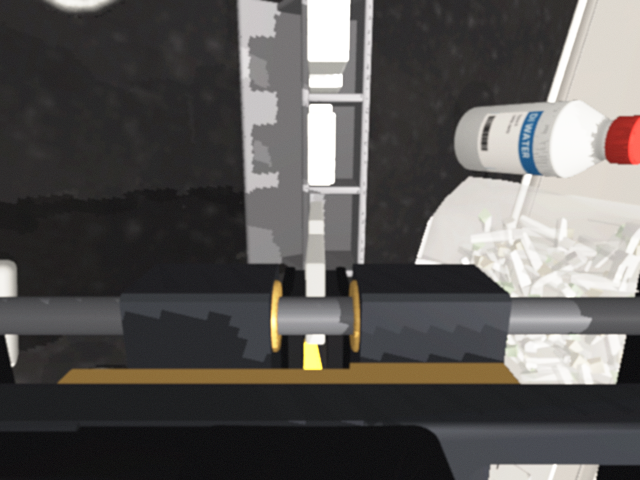

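The thin block is held and clear of the slot: it shows between the fingers at (315,230), and slot k=-1 is empty. Next, the transfer over the chamber, upright.

```bash
cat >> h.py <<'E'
CO=np.array([0.535,-0.161,0.]); CPSI=-11.5
def cpt(x,y,z):
    a=np.radians(CPSI); return CO+np.array([np.cos(a)*x-np.sin(a)*y,np.sin(a)*x+np.cos(a)*y,z])
def srows(tp,TR,n,start=None):
    """like rows with ramped speed"""
    if start is None:
        s=ctrl.get_state(); start=(np.array(s['position']),Rn.from_rotvec(s['tool_rot']).as_matrix())
    v=np.minimum(1,np.minimum(np.arange(1,n+1)/2.,np.arange(n,0,-1)/3.)); f=np.cumsum(v)/v.sum()
    p0,R0=start; p,R=p0.copy(),R0.copy(); w=Rn.from_matrix(R0.T@TR).as_rotvec(); out=[]
    for i in range(n):
        gp=p0+(np.array(tp)-p0)*f[i]; gR=R0@Rn.from_rotvec(w*f[i]).as_matrix()
        d=np.round(R.T@(gp-p)*100,1 if i<n-1 else 2); a=np.round(Rn.from_matrix(R.T@gR).as_rotvec(),3)
        p=p+R@d/100; R=R@Rn.from_rotvec(a).as_matrix(); out+=[list(d)+list(a)]
    print('rows',n); print(', '.join(f'{v+0.:g}' for r in out for v in r)); print('end',p.round(4))
    return p,R
def chkc(x,y,z):
    s=ctrl.get_state(); R=Rn.from_rotvec(s['tool_rot']).as_matrix()
    print('t',s['time'],'corr cm',(R.T@(cpt(x,y,z)-s['position'])*100).round(2),'rot',Rn.from_matrix(R.T@down(CPSI)).as_rotvec().round(3),'q',s['joint_positions'].round(2),'w',round(s['grip_width'],3),'F chamber axes',(down(CPSI).T@s['ft_force']).round(1))
E
python3 - <<'E'
from h import *
srows(cpt(.008,0,.165),down(CPSI),11)
E
```

```text
rows 11
-0.4, -0.3, 1.7, 0.026, -0.007, -0.027, -0.7, -0.6, 3.3, 0.051, -0.013, -0.054, -0.7, -0.4, 3.3, 0.052, -0.014, -0.054, -0.6, -0.3, 3.4, 0.051, -0.014, -0.054, -0.6, -0.1, 3.4, 0.052, -0.013, -0.054, -0.5, 0, 3.4, 0.052, -0.014, -0.054, -0.5, 0.2, 3.4, 0.051, -0.014, -0.054, -0.4, 0.3, 3.4, 0.052, -0.013, -0.054, -0.4, 0.5, 3.4, 0.051, -0.014, -0.054, -0.3, 0.4, 2.3, 0.035, -0.009, -0.036, -0.11, 0.22, 1.09, 0.017, -0.005, -0.018
end [ 0.5429 -0.1626  0.165 ]
```

Call:
step_arm(
  increments=[-0.8,-0.2,1.7,0.026,-0.007,-0.027,-0.7,-0.6,3.3,0.051,-0.013,-0.054,-0.6,-0.4,3.3,0.052,-0.014,-0.054,-0.6,-0.3,3.4,0.051,-0.014,-0.054,-0.5,-0.1,3.4,0.052,-0.013,-0.054,-0.5,0,3.4,0.052,-0.014,-0.054,-0.4,0.2,3.4,0.051,-0.014,-0.054,-0.4,0.3,3.4,0.052,-0.013,-0.054,-0.3,0.4,3.4,0.051,-0.014,-0.054,-0.3,0.4,2.3,0.035,-0.009,-0.036,-0.1,0.2,1.1,0.017,-0.005,-0.018,0,0,0,0,0,0],
)

```text
time: 10.0
position: [0.5417, -0.1626, 0.1635]
tool_rot: [1.356, 1.109, -1.357]
ft_force: [0.2, -0.2, -0.7]
grip_width: 0.087
```

Call:
step_arm(
  increments=[0,0,0,0,0,0,0,0,0,0,0,0],
)

```text
time: 10.25
position: [0.5417, -0.1614, 0.1645]
tool_rot: [1.355, 1.109, -1.354]
ft_force: [0.6, 0.0, -0.1]
grip_width: 0.09
```

Run:
```python
from h import *
chkc(.008,0,.165)
im,P=snap('wrist','w6.png')
s=ctrl.get_state(); print(s['position'])
np.savez('w6.npz',**{k:np.array(v) for k,v in P.items()})
cv2.imwrite('pics/w6c.png',cv2.resize(im[100:270,225:395,::-1],None,fx=3.5,fy=3.5,interpolation=cv2.INTER_CUBIC))
```

```text
t 10.25 corr cm [-0.05  0.13  0.1 ] rot [ 0.002 -0.     0.   ] q [ 0.37  0.17 -0.14  1.71  0.02  1.27  0.02] w 0.09 F chamber axes [ 0.1  0.6 -0.1]
[ 0.54175602 -0.16158467  0.16460156]
```

View pics/w6c.png

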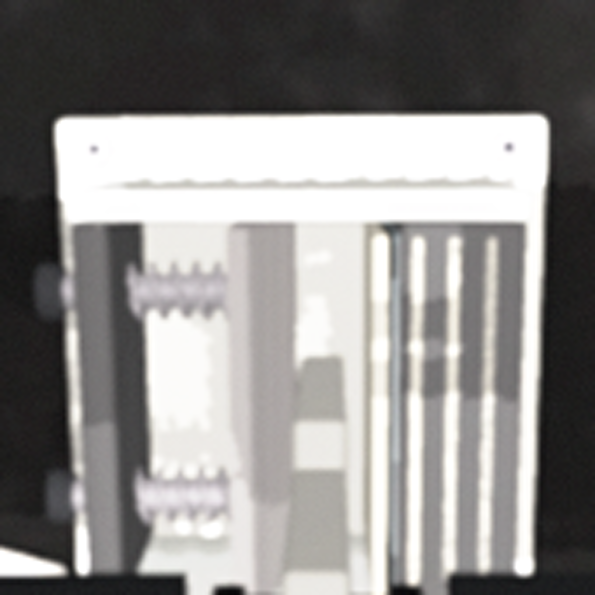

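Run:
```python
from h import *
P={k:v for k,v in np.load('w6.npz').items()}; L=lambda u,v,z:p2w(P,225+u/3.5,100+v/3.5,z)
a=np.radians(CPSI); ex=np.array([np.cos(a),np.sin(a),0]);ey=np.array([-ex[1],ex[0],0])
loc=lambda X:np.round([(X-CO)@ex*1000,(X-CO)@ey*1000,X[2]*1000],1)
for n,u,v,z in [('TL',57,118,.008),('TR',549,118,.008),('wallBL',72,188,.068),('wallBR',527,188,.068),('plate foot',296,300,.008),('plate face46',296,300,.046),('plate bevel edge top',234,240,.068),('bevel/face line',262,300,.046),('cass 68',370,300,.068),('cass 8',366,300,.008),('cass8b',365,250,.008),('wall inner top',300,224,.068)]:
    print(n,loc(L(u,v,z)))
C=-P['R'].T@P['t']; print('cam',loc(C))
```

```text
TL [-55.9  66.8   8. ]
TR [61.8 67.   8. ]
wallBL [-42.7  53.5  68. ]
wallBR [48.2 53.7 68. ]
plate foot [ 1.2 23.3  8. ]
plate face46 [ 1.7 28.3 46. ]
plate bevel edge top [-10.5  43.2  68. ]
bevel/face line [-5.8 28.3 46. ]
cass 68 [17.1 31.2 68. ]
cass 8 [18.5 23.4  8. ]
cass8b [18.1 35.6  8. ]
wall inner top [ 2.8 46.5 68. ]
cam [  5.8  68.1 351.5]
```

The picture shows plate face at ~x=1.5 mm and cassette face at ~17.5 mm in my provisional frame, so the gap is about 16 mm. Mid-bay is 4.7 mm further in +y. I update the frame and lower thin into the gap.

```bash
echo "CO=np.array([0.5374,-0.1567,0.])" >> h.py
python3 - <<'E'
from h import *
chkc(.008,0,.165)
srows(cpt(.008,0,.083),down(CPSI),6)
E
```

```text
t 10.3 corr cm [-0.04  0.28 -0.39] rot [ 0.001 -0.    -0.   ] q [ 0.37  0.17 -0.14  1.71  0.02  1.27  0.02] w 0.09 F chamber axes [ 0.5 -0.1 -0.5]
rows 6
0.9, 0, 0, 0, 0, 0, 1.8, 0.1, -0.1, 0, 0, 0, 1.8, 0.1, -0.1, 0.001, 0, 0, 1.8, 0, -0.1, 0, 0, 0, 1.3, 0.1, -0.1, 0, 0, 0, 0.56, -0.02, 0.01, 0, 0, 0
end [ 0.5453 -0.1583  0.083 ]
```

Call:
step_arm(
  increments=[0.8,0.2,-0.2,0,0,0,1.7,0.1,-0.2,0,0,0,1.8,0,0,0,0,0,1.8,0,0,0,0,0,1.3,0,0,0,0,0,0.5,0,0,0,0,0,0,0,0,0,0,0],
)

```text
time: 11.18
position: [0.5456, -0.1593, 0.0852]
tool_rot: [1.356, 1.108, -1.356]
ft_force: [-0.5, -1.1, -0.5]
grip_width: 0.088
```

Call:
step_arm(
  increments=[0.2,0,0,0,0,0,0.2,0,0,0,0,0,0,0,0,0,0,0],
)

```text
time: 11.55
position: [0.5456, -0.1593, 0.0815]
tool_rot: [1.356, 1.107, -1.356]
ft_force: [-0.2, -0.2, 0.1]
grip_width: 0.091
```

Run:
```python
from h import *
chkc(.008,0,.079)
im,P=snap('scene','s1.png')
cv2.imwrite('pics/s1c.png',cv2.resize(im[260:390,330:470,::-1],None,fx=4,fy=4,interpolation=cv2.INTER_CUBIC))
```

```text
t 11.55 corr cm [ 0.25 -0.05 -0.09] rot [-0.  0.  0.] q [ 0.36  0.24 -0.14  1.79  0.04  1.11  0.01] w 0.091 F chamber axes [-0.1 -0.2  0.2]
```

View pics/s1c.png

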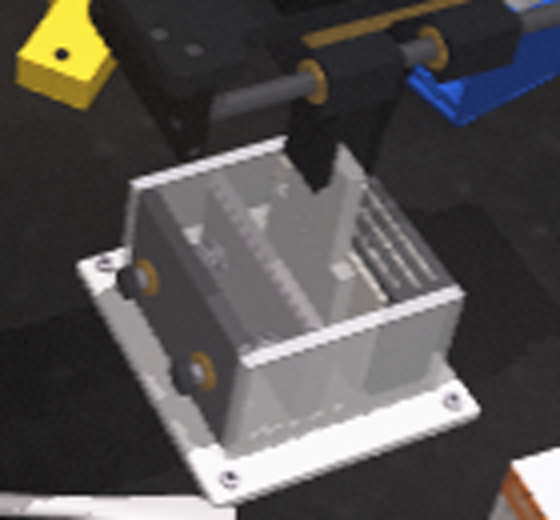

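The scene crop shows thin standing free in the gap between plate and cassettes, with no force. I lower the last bit to feel the floor and test the sideways play.

Call:
step_arm(
  increments=[0.2,0,0,0,0,0,0.1,0,0,0,0,0,0,0.3,0,0,0,0,0,0,0,0,0,0],
)

```text
time: 12.1
position: [0.5485, -0.1599, 0.0796]
tool_rot: [1.355, 1.107, -1.356]
ft_force: [-2.4, 1.2, 6.8]
grip_width: 0.085
```

Run:
```python
from h import *
chkc(.008,0,.079)
```

```text
t 12.1 corr cm [ 0.06 -0.36 -0.09] rot [-0.  0.  0.] q [ 0.36  0.25 -0.14  1.79  0.04  1.11  0.01] w 0.085 F chamber axes [-6.8 -2.5 -0.7]
```

Thin is on the floor (6.8 N up) and slides 3 mm freely with the plate untouched, so it is too thin. It goes back to its slot.

Run:
```python
from h import *
s=ctrl.get_state(); p=np.array(s['position']);R=Rn.from_rotvec(s['tool_rot']).as_matrix()
st=srows(p+[0,0,.085],R,5,(p,R))
st=srows(slot(-1,.010,.140),leanR(),10,st)
from kin import *
q=s['joint_positions']
for f in np.linspace(0.2,1,5):
    pass
print(ik(q,slot(-1,.010,.140),leanR()))
```

```text
rows 5
-1.2, 0, 0, 0, 0, 0, -2.4, 0, 0, 0, 0, 0, -2.5, 0, 0, 0, 0, 0, -1.6, 0, 0, 0, 0, 0, -0.8, 0, 0, 0, 0, 0
end [ 0.5486 -0.1599  0.1646]
rows 10
0.1, -0.5, -1.8, -0.029, 0.008, 0.03, 0.3, -0.8, -3.8, -0.057, 0.015, 0.061, 0.4, -0.6, -3.7, -0.057, 0.015, 0.06, 0.3, -0.4, -3.8, -0.057, 0.016, 0.06, 0.4, -0.3, -3.8, -0.057, 0.015, 0.061, 0.4, 0, -3.8, -0.058, 0.015, 0.06, 0.5, 0.1, -3.8, -0.057, 0.016, 0.06, 0.5, 0.4, -3.7, -0.057, 0.015, 0.061, 0.4, 0.3, -2.5, -0.038, 0.01, 0.04, 0.28, 0.23, -1.22, -0.019, 0.005, 0.02
end [0.5349 0.1631 0.1397]
(array([ 0.06845931, -0.21497492, -0.39065258,  2.22808589, -0.11096739,
        0.59096439,  0.03653443]), np.float64(8.985243682425754e-07), np.float64(5.406634432912068e-07))
```

Call:
step_arm(
  increments=[-1.2,0,0,0,0,0,-2.4,0,0,0,0,0,-2.5,0,0,0,0,0,-2.0,0,0,0,0,0,-0.4,-0.5,-1.8,-0.029,0.008,0.03,0.3,-0.8,-3.8,-0.057,0.015,0.061,0.4,-0.6,-3.7,-0.057,0.015,0.06,0.3,-0.4,-3.8,-0.057,0.016,0.06,0.4,-0.3,-3.8,-0.057,0.015,0.061,0.4,0,-3.8,-0.058,0.015,0.06,0.5,0.1,-3.8,-0.057,0.016,0.06,0.5,0.4,-3.7,-0.057,0.015,0.061],
)

```text
time: 13.6
position: [0.5363, 0.1265, 0.1434]
tool_rot: [1.27, 1.013, -0.671]
ft_force: [0.2, -0.0, 0.1]
grip_width: 0.088
```

Call:
step_arm(
  increments=[0.4,0.3,-2.5,-0.038,0.01,0.04,0.3,0.2,-1.2,-0.019,0.005,0.02,0,0,0,0,0,0,0,0,0,0,0,0],
)

```text
time: 14.1
position: [0.5354, 0.162, 0.1397]
tool_rot: [1.254, 0.996, -0.588]
ft_force: [-0.5, 0.0, -0.6]
grip_width: 0.086
```

Run:
```python
from h import *
chk(-1,.010,.140)
```

```text
t 14.1 tool-axes correction cm [-0.01 -0.   -0.13] rot [-0.002  0.001 -0.   ] q [ 0.12 -0.22 -0.44  2.23 -0.13  0.59  0.06] w 0.086 F [-0.5  0.  -0.6]
```

Call:
step_arm(
  increments=[1.0,0,-0.1,0,0,0,1.7,0,0,0,0,0,1.7,0,0,0,0,0,1.3,0,0,0,0,0,0.7,0,0,0,0,0,0,0,0,0,0,0],
)

```text
time: 14.85
position: [0.5649, 0.1732, 0.0832]
tool_rot: [1.253, 0.997, -0.588]
ft_force: [-0.3, -0.9, -1.1]
grip_width: 0.095
```

Run:
```python
from h import *
chk(-1,.010,.0735)
```

```text
t 14.85 tool-axes correction cm [0.17 0.08 0.08] rot [-0.    -0.     0.001] q [ 0.15 -0.05 -0.5   2.22  0.01  0.44 -0.07] w 0.095 F [-0.3 -0.9 -1.1]
```

Call:
step_arm(
  increments=[0.2,-0.2,0,0,0,0,0,-0.2,0,0,0,0,0,0,0,0,0,0],
)

```text
time: 15.22
position: [0.5625, 0.1724, 0.0803]
tool_rot: [1.253, 0.996, -0.587]
ft_force: [0.2, 0.6, -0.9]
grip_width: 0.086
```

Call:
step_arm(
  increments=[0,0,0,0,0,0,0,0.2,0,0,0,0,0,0,0,0,0,0,-1.2,0,0,0,0,0,-2.2,0,0,0,0,0,-2.0,0,-0.8,0,0,0,0,0.1,-2.0,0,0,0,0,0,-2.0,0,0,0,0,0,-1.0,0,0,0,0,0,-0.2,0,0,0,0,0,0,0,0,0],
  fingers=50,
)

```text
time: 16.6
position: [0.5219, 0.2225, 0.1284]
tool_rot: [1.253, 0.996, -0.587]
ft_force: [0.2, -1.1, 0.2]
grip_width: 0.497
```

Run:
```python
from h import *
chk(0,.007,.124)
snap('wrist','w7.png')
```

```text
t 16.6 tool-axes correction cm [ 0.37 -0.16  0.05] rot [-0.  0. -0.] q [ 0.13 -0.19 -0.6   2.22 -0.02  0.57 -0.18] w 0.497 F [ 0.2 -1.1  0.2]
```

View pics/w7.png

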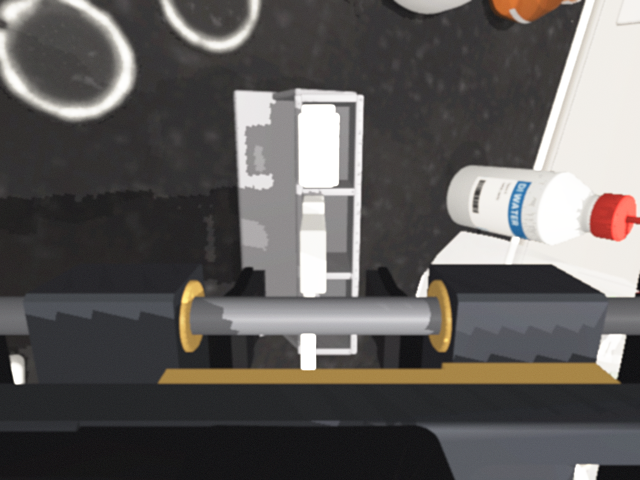

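The wrist view shows thin back in its slot at (308,345), medium between the open fingers at (313,250), and thick at (320,145). I descend on medium.

Call:
step_arm(
  increments=[1.0,-0.1,0,0,0,0,1.6,0,0,0,0,0,1.6,0,0,0,0,0,1.0,0,0,0,0,0,0.4,0,0,0,0,0,0,0,0,0,0,0],
)

```text
time: 17.4
position: [0.5476, 0.2305, 0.0788]
tool_rot: [1.253, 0.997, -0.588]
ft_force: [-0.0, -0.5, 0.6]
grip_width: 0.499
```

Run:
```python
from h import *
chk(0,.007,.0715)
```

```text
t 17.4 tool-axes correction cm [-0.02 -0.01  0.07] rot [-0.001  0.     0.001] q [ 0.18 -0.03 -0.68  2.21  0.2   0.45 -0.36] w 0.499 F [-0.  -0.5  0.6]
```

Call:
step_arm(
  increments=[0,0,0.1,0,0,0,0,0,0,0,0,0,0,0,0,0,0,0,0,0,0,0,0,0,0,0,0,0,0,0,-1.0,0.1,0,0,0,0,-1.7,0,0,0,0,0,-1.8,0,0,0,0,0,-1.5,0,0,0,0,0,-0.7,0,0,0,0,0,0,0,0,0,0,0],
  fingers=0,
  force=25,
)

```text
time: 18.77
position: [0.5169, 0.2202, 0.1381]
tool_rot: [1.253, 0.996, -0.587]
ft_force: [0.4, -0.1, -1.0]
grip_width: 0.155
```

Run:
```python
from h import *
chk(0,.008,.1385)
s=ctrl.get_state(); p=np.array(s['position']);R=Rn.from_rotvec(s['tool_rot']).as_matrix()
srows(cpt(.008,0,.158),down(CPSI),12,(p,R))
```

```text
t 18.775 tool-axes correction cm [ 0.03 -0.07 -0.03] rot [-0.     0.001 -0.001] q [ 0.14 -0.22 -0.6   2.22 -0.05  0.59 -0.15] w 0.155 F [ 0.4 -0.1 -1. ]
rows 12
-0.3, -0.3, 1.8, 0.023, -0.006, -0.024, -0.5, -0.5, 3.5, 0.046, -0.013, -0.049, -0.5, -0.4, 3.6, 0.047, -0.012, -0.049, -0.4, -0.2, 3.6, 0.046, -0.012, -0.049, -0.3, -0.1, 3.6, 0.046, -0.013, -0.049, -0.3, 0, 3.6, 0.046, -0.012, -0.049, -0.3, 0.2, 3.6, 0.047, -0.012, -0.049, -0.2, 0.4, 3.6, 0.046, -0.013, -0.049, -0.2, 0.5, 3.5, 0.046, -0.012, -0.049, -0.2, 0.7, 3.6, 0.046, -0.012, -0.049, -0.1, 0.5, 2.3, 0.031, -0.009, -0.032, -0.1, 0.35, 1.21, 0.016, -0.004, -0.016
end [ 0.5452 -0.1583  0.158 ]
```

Medium is held (13.5 mm). The straight path would sweep its foot through thin's tab, so I first raise it upright in place, then carry it over.

Run:
```python
from h import *
s=ctrl.get_state(); p=np.array(s['position']);R=Rn.from_rotvec(s['tool_rot']).as_matrix()
st=rows([0.525,0.218,0.205],down(10),4,(p,R))
st=srows(cpt(.008,0,.158),down(CPSI),11,st)
from kin import *
print(ik(s['joint_positions'],np.array([0.525,0.218,0.205]),down(10))[0].round(2))
```

```text
rows 4
-1.36, 0.99, 0.11, 0.03, -0.008, -0.131, -1.48, 0.81, 0.1, 0.03, -0.008, -0.131, -1.56, 0.61, 0.08, 0.029, -0.008, -0.131, -1.64, 0.4, 0.09, 0.03, -0.007, -0.131
end [0.525 0.218 0.205] err deg 0.034
rows 11
0.2, -0.2, 2, 0.02, 0, 0, 0.5, -0.4, 3.9, 0.039, 0, 0, 0.5, -0.3, 4, 0.04, 0, 0, 0.5, -0.1, 3.9, 0.039, 0, 0, 0.5, 0.1, 4, 0.04, 0, 0, 0.5, 0.2, 4, 0.039, 0, 0, 0.5, 0.4, 3.9, 0.04, 0, 0, 0.5, 0.5, 3.9, 0.039, 0, 0, 0.5, 0.7, 3.9, 0.04, 0, 0, 0.3, 0.6, 2.6, 0.026, 0, 0, 0.18, 0.32, 1.32, 0.013, 0, 0.001
end [ 0.5452 -0.1583  0.158 ]
[ 0.04  0.18 -0.54  1.63  0.1   1.36 -0.34]
```

Call:
step_arm(
  increments=[-1.4,1.0,0.1,0.03,-0.008,-0.131,-1.5,0.8,0.1,0.03,-0.008,-0.131,-1.6,0.6,0.1,0.03,-0.008,-0.131,-1.7,0.4,0.1,0.03,-0.007,-0.131,0,-0.2,2.0,0.02,0,0,0,-0.4,3.9,0.039,0,0,0,-0.3,4.0,0.04,0,0,0.7,-0.1,3.9,0.039,0,0,0.7,0.1,4.0,0.04,0,0,0.7,0.2,4.0,0.039,0,0,0.7,0.4,3.9,0.04,0,0,0.7,0.5,3.9,0.039,0,0],
)

```text
time: 20.27
position: [0.5386, -0.081, 0.1701]
tool_rot: [1.3, 1.148, -1.301]
ft_force: [0.3, 0.4, -1.0]
grip_width: 0.162
```

Call:
step_arm(
  increments=[0.6,0.7,3.9,0.04,0,0,0.4,0.6,2.6,0.026,0,0,0.2,0.3,1.3,0.013,0,0,0,0,0,0,0,0,0,0,0,0,0,0],
)

```text
time: 20.9
position: [0.5447, -0.1564, 0.1593]
tool_rot: [1.355, 1.11, -1.354]
ft_force: [0.3, 0.6, -1.7]
grip_width: 0.157
```

Run:
```python
from h import *
chkc(.0085,0,.158)
im,P=snap('wrist')
np.savez('w8.npz',**{k:np.array(v) for k,v in P.items()})
cv2.imwrite('pics/w8c.png',cv2.resize(im[100:270,225:395,::-1],None,fx=3.5,fy=3.5,interpolation=cv2.INTER_CUBIC))
```

```text
t 20.9 corr cm [0.12 0.14 0.17] rot [ 0.002 -0.002  0.001] q [ 0.55  0.19 -0.35  1.7   0.06  1.27 -0.02] w 0.157 F chamber axes [ 1.7  0.2 -0.7]
```

View pics/w8c.png

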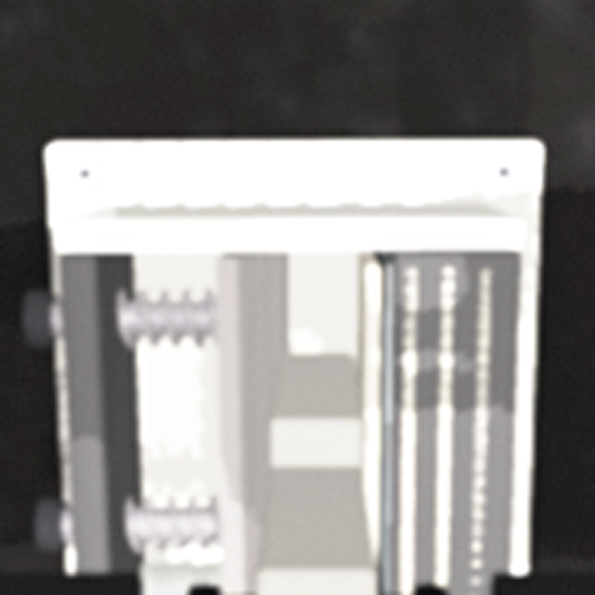

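Run:
```python
from h import *
P={k:v for k,v in np.load('w8.npz').items()}; L=lambda u,v,z:p2w(P,225+u/3.5,100+v/3.5,z)
a=np.radians(CPSI); ex=np.array([np.cos(a),np.sin(a),0]);ey=np.array([-ex[1],ex[0],0])
loc=lambda X:np.round([(X-CO)@ex*1000,(X-CO)@ey*1000,X[2]*1000],1)
for n,u,v,z in [('TL',45,140,.008),('TR',545,140,.008),('plate foot',288,320,.008),('plate46',288,320,.046),('cass 68',367,320,.068),('cass 68b',360,320,.068),('cass 8',360,320,.008),('blk foot L',282,355,.086),('blk foot R',352,355,.086),('TCP',0,0,0)]:
    print(n,loc(L(u,v,z)))
s=ctrl.get_state(); print(loc(np.array(s['position'])))
C=-P['R'].T@P['t']; print('cam',loc(C))
```

```text
TL [-57.8  62.6   8. ]
TR [60.4 62.9  8. ]
plate foot [-0.4 20.   8. ]
plate46 [ 0.3 25.5 46. ]
cass 68 [16.6 28.7 68. ]
cass 68b [15.2 28.7 68. ]
cass 8 [17.1 20.1  8. ]
blk foot L [-0.  24.6 86. ]
blk foot R [13.2 24.6 86. ]
TCP [-68.5  94.7   0. ]
[  7.    1.7 159.3]
cam [  6.4  68.6 346.3]
```

The frame is now good: plate face at ~0 and cassettes at ~16.3 mm. I lower medium centred at x≈8.2.

Call:
step_arm(
  increments=[0.6,0.1,0.1,0.002,-0.002,0,1.3,0,0,0,0,0,1.8,0,0,0,0,0,1.8,0,0,0,0,0,1.3,0,0,0,0,0,0.6,0,0,0,0,0,0,0,0,0,0,0],
)

```text
time: 21.82
position: [0.5446, -0.1596, 0.0845]
tool_rot: [1.356, 1.107, -1.359]
ft_force: [0.6, 0.2, -1.4]
grip_width: 0.158
```

Run:
```python
from h import *
chkc(.0082,0,.0795)
```

```text
t 21.825 corr cm [ 0.5   0.06 -0.14] rot [-0.003  0.001  0.002] q [ 0.54  0.25 -0.34  1.78  0.09  1.12 -0.04] w 0.158 F chamber axes [ 1.4  0.5 -0.3]
```

Call:
step_arm(
  increments=[0.2,0,0,0,0,0,0.2,0,0,0,0,0,0,0,0,0,0,0],
)

```text
time: 22.2
position: [0.5447, -0.1597, 0.081]
tool_rot: [1.356, 1.106, -1.359]
ft_force: [0.9, -0.5, -1.8]
grip_width: 0.159
```

Run:
```python
from h import *
chkc(.0082,0,.0795)
```

```text
t 22.2 corr cm [ 0.15  0.05 -0.15] rot [-0.003  0.002  0.001] q [ 0.54  0.25 -0.34  1.79  0.1   1.12 -0.04] w 0.159 F chamber axes [1.8 1.  0.3]
```

Call:
step_arm(
  increments=[0,0.1,0,0,0,0,0,0.1,0,0,0,0,0,0,0,0,0,0],
)

```text
time: 22.58
position: [0.5467, -0.1601, 0.081]
tool_rot: [1.356, 1.106, -1.359]
ft_force: [-0.9, -0.5, -0.5]
grip_width: 0.158
```

Run:
```python
from h import *
chkc(.0082,0,.0795)
```

```text
t 22.575 corr cm [ 0.15 -0.16 -0.14] rot [-0.002  0.002  0.001] q [ 0.54  0.26 -0.34  1.78  0.1   1.12 -0.04] w 0.158 F chamber axes [ 0.5 -0.8  0.7]
```

Call:
step_arm(
  increments=[0.1,0.1,0,0,0,0,0.1,0,0,0,0,0,0,0,0,0,0,0],
)

```text
time: 22.95
position: [0.5471, -0.1602, 0.0801]
tool_rot: [1.355, 1.107, -1.36]
ft_force: [-4.8, 2.0, 7.0]
grip_width: 0.154
```

Run:
```python
from h import *
chkc(.0082,0,.0795)
im,P=snap('wrist')
np.savez('w9.npz',**{k:np.array(v) for k,v in P.items()})
cv2.imwrite('pics/w9c.png',cv2.resize(im[100:270,225:395,::-1],None,fx=3.5,fy=3.5,interpolation=cv2.INTER_CUBIC))
```

```text
t 22.95 corr cm [ 0.06 -0.2  -0.15] rot [-0.002  0.002  0.003] q [ 0.54  0.26 -0.34  1.78  0.1   1.12 -0.04] w 0.154 F chamber axes [-7.  -5.1 -1. ]
```

View pics/w9c.png

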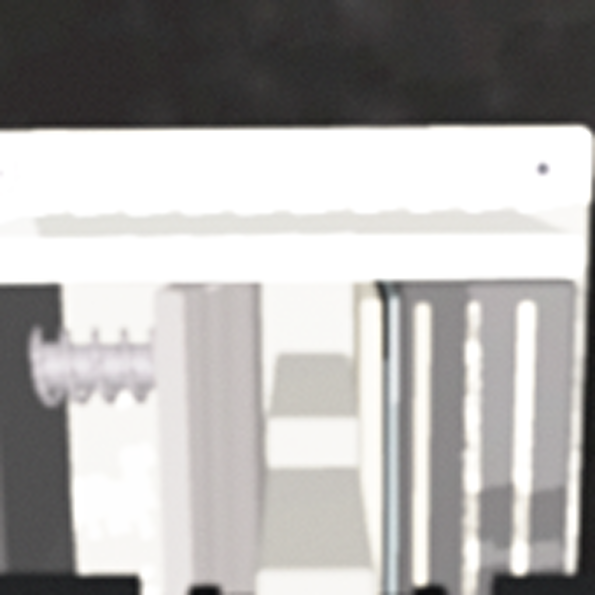

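Medium stands on the floor with visible play on the plate side (cols 258–268 in the crop), and the plate is at rest. It touches the cassettes at x≈17 mm, so the gap is ~17 mm and medium is loose. Returning it.

Run:
```python
from h import *
s=ctrl.get_state(); p=np.array(s['position']);R=Rn.from_rotvec(s['tool_rot']).as_matrix()
p1=p+R@np.array([-.090,-.001,0])
st=srows([0.522,0.218,0.205],down(10),10,(p1,R))
st=rows(slot(0,.012,.140),leanR(),4,st)
```

```text
rows 10
-0.2, -0.6, -2.1, -0.022, 0, 0, -0.4, -1.1, -4.4, -0.045, 0, 0.001, -0.4, -0.9, -4.3, -0.044, 0, 0, -0.5, -0.7, -4.4, -0.044, 0.001, 0, -0.4, -0.5, -4.5, -0.045, 0, 0.001, -0.4, -0.3, -4.4, -0.044, 0, 0, -0.4, -0.1, -4.4, -0.045, 0, 0, -0.4, 0.1, -4.5, -0.044, 0, 0.001, -0.3, 0.2, -3, -0.03, 0, 0, -0.12, 0.17, -1.44, -0.015, 0, 0
end [0.522 0.218 0.205]
rows 4
1.61, -0.06, -0.09, -0.03, 0.008, 0.131, 1.58, -0.27, -0.08, -0.029, 0.008, 0.13, 1.54, -0.47, -0.08, -0.03, 0.008, 0.131, 1.46, -0.66, -0.08, -0.03, 0.008, 0.131
end [0.519  0.2211 0.1408] err deg 0.025
```

Call:
step_arm(
  increments=[-1.2,-0.1,0,0,0,0,-2.4,0,0,0,0,0,-2.5,0,0,0,0,0,-2.2,0,0,0,0,0,-1.3,-0.6,-2.1,-0.022,0,0,-0.6,-1.1,-4.4,-0.045,0,0,-0.6,-0.9,-4.3,-0.044,0,0,-0.5,-0.7,-4.4,-0.044,0,0,-0.5,-0.5,-4.5,-0.045,0,0,-0.5,-0.3,-4.4,-0.044,0,0,-0.2,-0.1,-4.4,-0.045,0,0,0,0.1,-4.5,-0.044,0,0],
)

```text
time: 24.5
position: [0.524, 0.1766, 0.204]
tool_rot: [1.109, 1.269, -1.111]
ft_force: [1.3, -0.2, -2.3]
grip_width: 0.157
```

Call:
step_arm(
  increments=[0,0.2,-3.0,-0.03,0,0,0,0.1,-1.5,-0.015,0,0,1.6,-0.1,-0.1,-0.03,0.008,0.131,1.6,-0.3,-0.1,-0.03,0.008,0.131,1.5,-0.4,-0.1,-0.03,0.008,0.131,1.3,-0.7,0,-0.03,0.008,0.131,0,0,0,0,0,0,0,0,0,0,0,0],
)

```text
time: 25.5
position: [0.5192, 0.2216, 0.1432]
tool_rot: [1.253, 0.996, -0.586]
ft_force: [0.5, 0.5, -0.3]
grip_width: 0.157
```

Run:
```python
from h import *
chk(0,.012,.140)
snap('wrist','w10.png')
```

```text
t 25.5 tool-axes correction cm [ 0.2  -0.15  0.04] rot [ 0.001  0.    -0.001] q [ 0.19 -0.22 -0.64  2.2  -0.08  0.6  -0.12] w 0.157 F [ 0.5  0.5 -0.3]
```

View pics/w10.png

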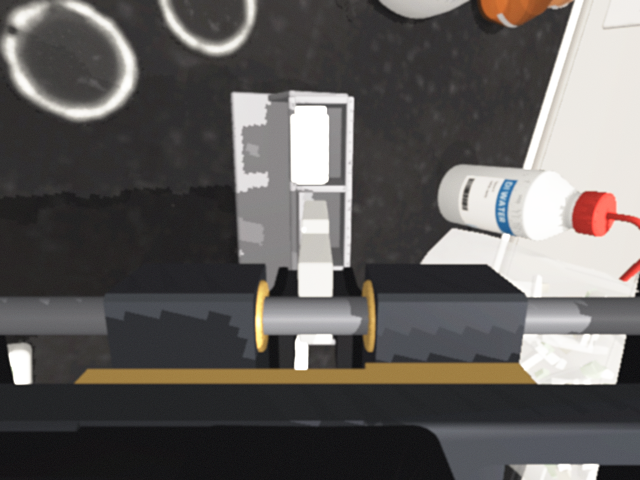

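Call:
step_arm(
  increments=[1.0,-0.1,0,0,0,0,1.7,0,0,0,0,0,1.8,0,0,0,0,0,1.4,0,0,0,0,0,0.7,0,0,0,0,0,0,0,0,0,0,0],
)

```text
time: 26.3
position: [0.5491, 0.2308, 0.0829]
tool_rot: [1.253, 0.999, -0.588]
ft_force: [0.1, 0.2, -0.8]
grip_width: 0.157
```

Run:
```python
from h import *
chk(0,.008,.0735)
```

```text
t 26.3 tool-axes correction cm [ 0.06 -0.25  0.05] rot [-0.    -0.001  0.002] q [ 0.26 -0.03 -0.75  2.2   0.17  0.46 -0.34] w 0.157 F [ 0.1  0.2 -0.8]
```

Call:
step_arm(
  increments=[0.1,-0.2,0,0,0,0,0,0,0,0,0,0],
)

```text
time: 26.55
position: [0.5474, 0.2299, 0.0818]
tool_rot: [1.252, 0.997, -0.587]
ft_force: [-0.0, -0.9, -1.5]
grip_width: 0.157
```

Call:
step_arm(
  increments=[0,0,0,0,0,0,0,0.1,0,0,0,0,0,0,0,0,0,0,-1.2,0,0,0,0,0,-2.2,0,0,0,0,0,-1.9,0,-0.8,0,0,0,0,0.2,-2.0,0,0,0,0,0,-2.0,0,0,0,0,0,-1.0,0,0,0,0,0,-0.2,0,0,0,0,0,0,0,0,0],
  fingers=55,
)

```text
time: 27.92
position: [0.507, 0.2799, 0.1289]
tool_rot: [1.252, 0.997, -0.587]
ft_force: [1.3, 0.3, -1.1]
grip_width: 0.551
```

Run:
```python
from h import *
chk(1,.010,.124)
snap('wrist','w11.png')
```

```text
t 27.925 tool-axes correction cm [ 0.29 -0.11 -0.02] rot [0.001 0.001 0.001] q [ 0.25 -0.17 -0.85  2.18  0.07  0.58 -0.38] w 0.551 F [ 1.3  0.3 -1.1]
```

View pics/w11.png

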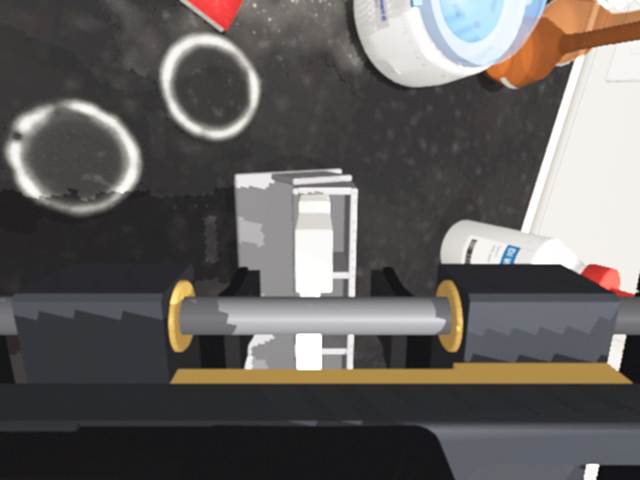

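Medium is back in its slot at (308,350), and thick is between the fingers at (314,250). I grasp thick.

Call:
step_arm(
  increments=[1.0,-0.1,0,0,0,0,1.6,0,0,0,0,0,1.6,0,0,0,0,0,0.9,0,0,0,0,0,0.4,0,0,0,0,0,0,0,0,0,0,0],
)

```text
time: 28.72
position: [0.5324, 0.2876, 0.0806]
tool_rot: [1.252, 0.997, -0.588]
ft_force: [0.8, 0.3, -0.0]
grip_width: 0.552
```

Run:
```python
from h import *
chk(1,.010,.0715)
```

```text
t 28.725 tool-axes correction cm [ 0.03  0.01 -0.02] rot [0.001 0.    0.001] q [ 0.3   0.02 -0.95  2.17  0.4   0.5  -0.65] w 0.552 F [ 0.8  0.3 -0. ]
```

Call:
step_arm(
  increments=[0,0,0,0,0,0,0,0,0,0,0,0,0,0,0,0,0,0,0,0,0,0,0,0,0,0,0,0,0,0,-1.0,0.1,0,0,0,0,-1.7,0,0,0,0,0,-1.8,0,0,0,0,0,-1.5,0,0,0,0,0,-0.7,0,0,0,0,0,0,0,0,0,0,0],
  fingers=0,
  force=40,
)

```text
time: 30.1
position: [0.501, 0.2784, 0.1393]
tool_rot: [1.251, 0.997, -0.587]
ft_force: [-0.0, -0.1, -2.6]
grip_width: 0.226
```

Run:
```python
from h import *
from kin import *
chk(1,.011,.1385)
s=ctrl.get_state(); p=np.array(s['position']);R=Rn.from_rotvec(s['tool_rot']).as_matrix()
st=rows([0.510,0.276,0.210],down(12),4,(p,R))
print(ik(s['joint_positions'],st[0],st[1])[0].round(2))
st=srows(cpt(.0065,0,.165),down(CPSI),12,st)
```

```text
t 30.1 tool-axes correction cm [0.05 0.01 0.01] rot [0.001 0.001 0.001] q [ 0.27 -0.21 -0.85  2.17  0.    0.6  -0.32] w 0.226 F [-0.  -0.1 -2.6]
rows 4
-1.43, 1.05, 0.13, 0.022, -0.005, -0.131, -1.56, 0.86, 0.11, 0.021, -0.006, -0.13, -1.65, 0.65, 0.1, 0.022, -0.005, -0.131, -1.73, 0.44, 0.1, 0.021, -0.006, -0.131
end [0.51   0.2761 0.21  ] err deg 0.036
[ 0.11  0.24 -0.76  1.59  0.17  1.38 -0.46]
rows 12
0.2, -0.3, 2.1, 0.02, 0, 0, 0.4, -0.4, 4.1, 0.039, 0, 0, 0.5, -0.3, 4.1, 0.039, 0, 0, 0.4, -0.2, 4.2, 0.039, 0, 0, 0.4, 0, 4.1, 0.039, 0, 0, 0.5, 0.2, 4.1, 0.039, 0, 0, 0.4, 0.4, 4.2, 0.039, 0, 0, 0.4, 0.5, 4.1, 0.039, 0, 0, 0.5, 0.6, 4.1, 0.039, 0, 0, 0.4, 0.8, 4, 0.04, 0, 0, 0.3, 0.7, 2.7, 0.026, 0, 0, 0.12, 0.37, 1.36, 0.013, 0, 0
end [ 0.5438 -0.158   0.165 ]
```

Call:
step_arm(
  increments=[-1.4,1.1,0.1,0.022,-0.005,-0.131,-1.6,0.9,0.1,0.022,-0.006,-0.131,-1.7,0.7,0.1,0.021,-0.005,-0.131,-1.8,0.4,0.1,0.021,-0.006,-0.13,0,-0.3,2.1,0.02,0,0,0,-0.4,4.1,0.039,0,0,0,-0.3,4.1,0.039,0,0,0,-0.2,4.2,0.039,0,0,0,0,4.1,0.039,0,0,0.7,0.2,4.1,0.039,0,0,0.8,0.4,4.2,0.039,0,0,0.8,0.5,4.1,0.039,0,0],
)

```text
time: 31.6
position: [0.5354, -0.0354, 0.1874]
tool_rot: [1.271, 1.168, -1.272]
ft_force: [-0.3, 0.2, -0.8]
grip_width: 0.225
```

Call:
step_arm(
  increments=[0.8,0.6,4.1,0.039,0,0,0.8,0.8,4.0,0.04,0,0,0.5,0.7,2.7,0.026,0,0,0.2,0.4,1.4,0.013,0,0,0,0,0,0,0,0,0,0,0,0,0,0],
)

```text
time: 32.35
position: [0.5452, -0.1556, 0.1661]
tool_rot: [1.355, 1.109, -1.353]
ft_force: [-0.3, 0.4, -1.6]
grip_width: 0.221
```

Run:
```python
from h import *
chkc(.0062,0,.16)
im,P=snap('wrist')
np.savez('w12.npz',**{k:np.array(v) for k,v in P.items()})
cv2.imwrite('pics/w12c.png',cv2.resize(im[100:270,225:395,::-1],None,fx=3.5,fy=3.5,interpolation=cv2.INTER_CUBIC))
```

```text
t 32.35 corr cm [ 0.61 -0.13  0.26] rot [ 0.002 -0.001  0.   ] q [ 0.75  0.21 -0.59  1.69  0.12  1.28 -0.06] w 0.221 F chamber axes [ 1.6 -0.4 -0.3]
```

View pics/w12c.png

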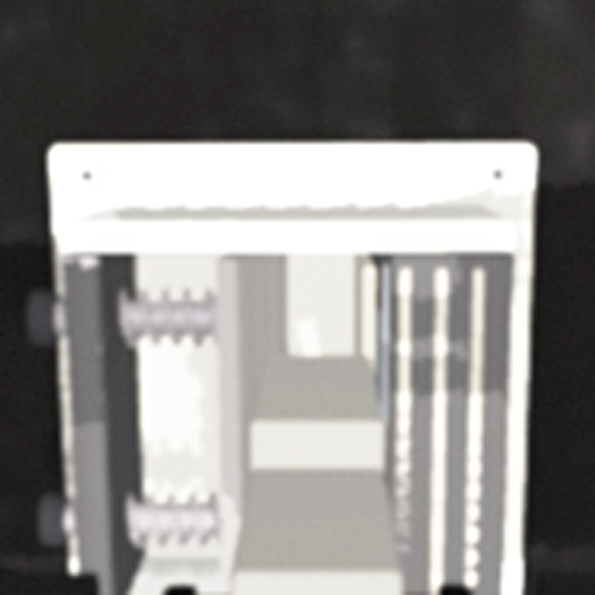

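Thick hangs upright over the gap: the block spans cols 255–380 in the crop, with its cassette side over the face at ~365. I shift it 1.5 mm towards the plate and start down.

Call:
step_arm(
  increments=[0.5,-0.1,0.2,0.002,-0.001,0,1.2,0,0,0,0,0,1.0,0,0,0,0,0,0.4,0,0,0,0,0,0,0,0,0,0,0,0,0,0,0,0,0],
)

```text
time: 33.15
position: [0.5436, -0.1595, 0.135]
tool_rot: [1.356, 1.106, -1.358]
ft_force: [0.5, -0.6, -1.9]
grip_width: 0.224
```

Run:
```python
from h import *
chkc(.0062,0,.135)
```

```text
t 33.15 corr cm [-0.   -0.04 -0.15] rot [-0.002  0.001 -0.   ] q [ 0.75  0.23 -0.59  1.73  0.14  1.22 -0.07] w 0.224 F chamber axes [1.9 0.6 0.5]
```

Call:
step_arm(
  increments=[0.2,-0.05,0,0,0,0,0.3,0,0,0,0,0,0.3,0,0,0,0,0,0,0,0,0,0,0],
)

```text
time: 33.65
position: [0.5429, -0.1594, 0.1265]
tool_rot: [1.356, 1.106, -1.358]
ft_force: [0.7, 0.0, -1.9]
grip_width: 0.224
```

Run:
```python
from h import *
chkc(.0062,0,.127)
```

```text
t 33.65 corr cm [-0.05  0.03 -0.16] rot [-0.002  0.001  0.   ] q [ 0.75  0.24 -0.58  1.74  0.14  1.21 -0.07] w 0.224 F chamber axes [ 1.9  0.6 -0.2]
```

Call:
step_arm(
  increments=[0.3,0,0,0,0,0,0.3,0,0,0,0,0,0,0,0,0,0,0],
)

```text
time: 34.02
position: [0.5433, -0.1595, 0.1209]
tool_rot: [1.356, 1.105, -1.357]
ft_force: [0.2, 0.5, -0.0]
grip_width: 0.225
```

Run:
```python
from h import *
chkc(.0062,0,.121)
```

```text
t 34.025 corr cm [-0.01 -0.02 -0.15] rot [-0.002  0.001 -0.001] q [ 0.75  0.24 -0.58  1.74  0.14  1.2  -0.08] w 0.225 F chamber axes [ 0.   0.1 -0.5]
```

Contact with the bevel begins (weight offset gone, about 2 N). I continue in small steps.

Call:
step_arm(
  increments=[0.3,0,0,0,0,0,0.3,0,0,0,0,0,0,0,0,0,0,0],
)

```text
time: 34.4
position: [0.5431, -0.1595, 0.1145]
tool_rot: [1.356, 1.105, -1.357]
ft_force: [1.3, -0.4, 1.2]
grip_width: 0.223
```

Run:
```python
from h import *
chkc(.0062,0,.115)
```

```text
t 34.4 corr cm [-0.05  0.   -0.16] rot [-0.002  0.001 -0.   ] q [ 0.75  0.25 -0.58  1.75  0.15  1.19 -0.08] w 0.223 F chamber axes [-1.2  1.4  0.1]
```

Call:
step_arm(
  increments=[0.4,0,0,0,0,0,0.4,0,0,0,0,0,0,0,0,0,0,0],
)

```text
time: 34.78
position: [0.5428, -0.1595, 0.1059]
tool_rot: [1.356, 1.106, -1.358]
ft_force: [3.1, -1.2, -2.9]
grip_width: 0.225
```

Run:
```python
from h import *
chkc(.0062,0,.107)
```

```text
t 34.775 corr cm [-0.11  0.04 -0.16] rot [-0.002  0.001  0.001] q [ 0.75  0.25 -0.58  1.76  0.15  1.17 -0.08] w 0.225 F chamber axes [2.9 3.3 0.6]
```

The plate now pushes +3.3 N in x with no vertical resistance, so the foot is past the bevel. Down to the floor.

Call:
step_arm(
  increments=[0.6,0,0,0,0,0,0.7,0,0,0,0,0,0.6,0,0,0,0,0,0.2,0,0,0,0,0,0,0,0,0,0,0],
)

```text
time: 35.4
position: [0.5426, -0.1596, 0.0852]
tool_rot: [1.356, 1.106, -1.358]
ft_force: [2.9, -1.0, -2.6]
grip_width: 0.224
```

Run:
```python
from h import *
chkc(.0066,0,.0795)
```

```text
t 35.4 corr cm [ 0.57  0.09 -0.18] rot [-0.002  0.001  0.001] q [ 0.74  0.28 -0.58  1.78  0.17  1.13 -0.09] w 0.224 F chamber axes [2.6 3.1 0.4]
```

Call:
step_arm(
  increments=[0.3,0.05,0,0,0,0,0.2,0,0,0,0,0,0.1,0,0,0,0,0,0,0,0,0,0,0],
)

```text
time: 35.9
position: [0.5434, -0.1597, 0.0802]
tool_rot: [1.356, 1.105, -1.358]
ft_force: [1.6, -0.6, 6.0]
grip_width: 0.223
```

Run:
```python
from h import *
chkc(.0066,0,.0795)
```

```text
t 35.9 corr cm [ 0.07  0.01 -0.17] rot [-0.002  0.001  0.   ] q [ 0.74  0.28 -0.58  1.79  0.17  1.12 -0.1 ] w 0.223 F chamber axes [-6.   1.7  0.3]
```

Thick is on the floor (6 N up). Release, raise slowly, and look.

Call:
step_arm(
  increments=[0,0,0,0,0,0,0,0.05,0,0,0,0,0,0,0,0,0,0,0,0,0,0,0,0],
  fingers=45,
)

```text
time: 36.4
position: [0.5433, -0.1595, 0.0793]
tool_rot: [1.356, 1.107, -1.359]
ft_force: [0.4, 0.3, 0.4]
grip_width: 0.444
```

Call:
step_arm(
  increments=[-0.6,0,0,0,0,0,-1.5,0,0,0,0,0,-2.2,0,0,0,0,0,-2.4,0,0,0,0,0,-2.4,0,0,0,0,0,-2.0,0,0,0,0,0,-1.2,0,0,0,0,0,-0.6,0,0,0,0,0,0,0,0,0,0,0,0,0,0,0,0,0],
)

```text
time: 37.65
position: [0.5434, -0.1595, 0.2079]
tool_rot: [1.356, 1.107, -1.359]
ft_force: [0.6, -0.9, 0.0]
grip_width: 0.449
```

Run:
```python
from h import *
chkc(.0066,0,.2)
im,P=snap('wrist')
cv2.imwrite('pics/w13.png',im[:,:,::-1])
np.savez('w13.npz',**{k:np.array(v) for k,v in P.items()})
for n in ['filler_thick_centre','filler_thick','gap']:
    for q in ctrl.spot_point('wrist',n)[:2]:
        X=c2w(P,q['xyz']); print(n,round(q['score'],2),X.round(4))
print(cpt(.007,0,.063))
im,P=snap('scene')
cv2.imwrite('pics/s2c.png',cv2.resize(im[150:390,230:470,::-1],None,fx=2.5,fy=2.5,interpolation=cv2.INTER_CUBIC))
```

```text
t 37.65 corr cm [ 0.79  0.02 -0.15] rot [-0.002  0.001  0.002] q [ 0.76  0.18 -0.59  1.63  0.1   1.36 -0.05] w 0.449 F chamber axes [-0.   0.8  0.7]
filler_thick 0.96 [ 0.5358 -0.1565  0.0086]
[ 0.54425947 -0.15809558  0.063     ]
```

View pics/w13.png

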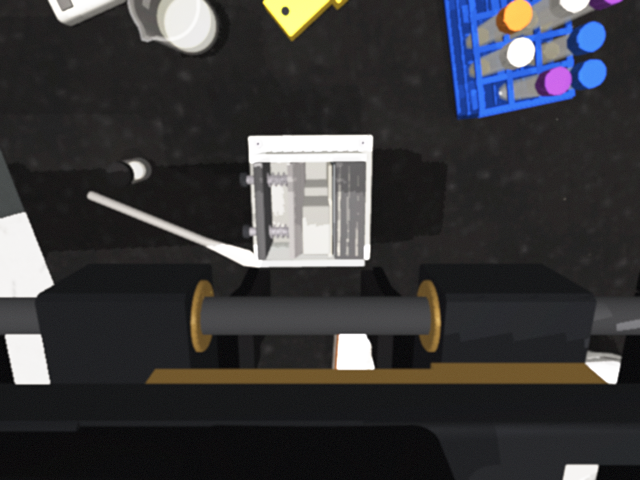

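View pics/s2c.png

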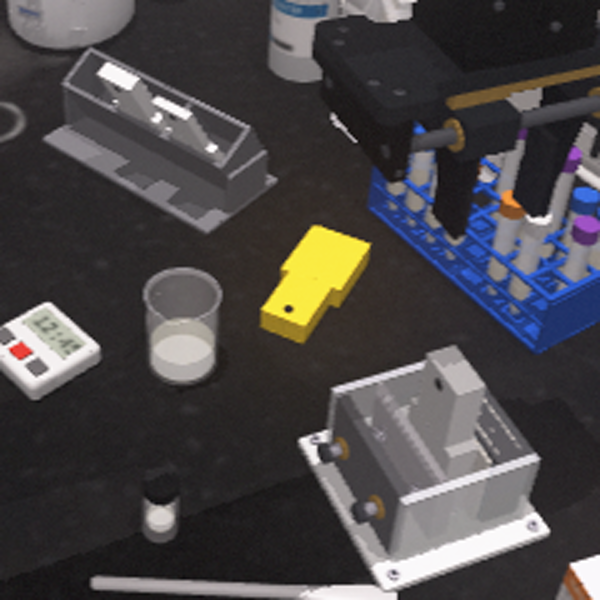

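The scene shows thick standing in the chamber, thin and medium leaning in the stand, and the beaker, vial, timer and yellow block where they were. I check tilt and plate position in an enlarged overlay.

Run:
```python
from h import *
im=cv2.imread('pics/w13.png'); P={k:v for k,v in np.load('w13.npz').items()}
c=cv2.resize(im[120:275,235:385],None,fx=4,fy=4,interpolation=cv2.INTER_CUBIC)
for z,hw,col in ((.118,.018,(0,0,255)),(.068,.025,(0,160,0))):
    q=[w2p(P,cpt(x,y,z)) for x,y in((-.003,-hw),(-.003,hw),(.017,hw),(.017,-hw))]
    cv2.polylines(c,[((np.array(q)-[235,120])*4).round().astype(np.int32)],True,col,1)
cv2.imwrite('pics/w13c.png',c)
for n in ['filler_thin_centre','filler_medium_centre','filler_thick_centre','beaker','vial','timer']:
  for cam in ['scene']:
    Q=ctrl.camera_params(cam)
    for q in ctrl.spot_point(cam,n)[:3]:
        X=c2w(Q,q['xyz']); x,y,z=sframe(); a=np.radians(PSI);ex=np.array([np.cos(a),np.sin(a),0]); so=SM-ex*.012-[0,0,.0135]
        print(n,round(q['score'],2),X.round(3),'stand frame',np.round([(X-so)@ex,(X-so)@y,X[2]],3))
```

```text
filler_thin_centre 0.72 [0.568 0.176 0.063] stand frame [-0.014 -0.057  0.063]
filler_medium_centre 0.65 [0.553 0.237 0.068] stand frame [-0.01   0.005  0.068]
filler_medium_centre 0.6 [ 0.53  -0.162  0.006] stand frame [-0.149 -0.369  0.006]
filler_thick_centre 0.91 [ 0.539 -0.159  0.058] stand frame [-0.14  -0.369  0.058]
filler_thick_centre 0.57 [0.588 0.034 0.011] stand frame [-0.036 -0.199  0.011]
beaker 0.91 [0.46  0.015 0.002] stand frame [-0.164 -0.179  0.002]
vial 0.63 [ 0.378 -0.092 -0.004] stand frame [-0.274 -0.258 -0.004]
timer 0.6 [ 0.384  0.08  -0.   ] stand frame [-0.218 -0.096 -0.   ]
```

View pics/w13c.png

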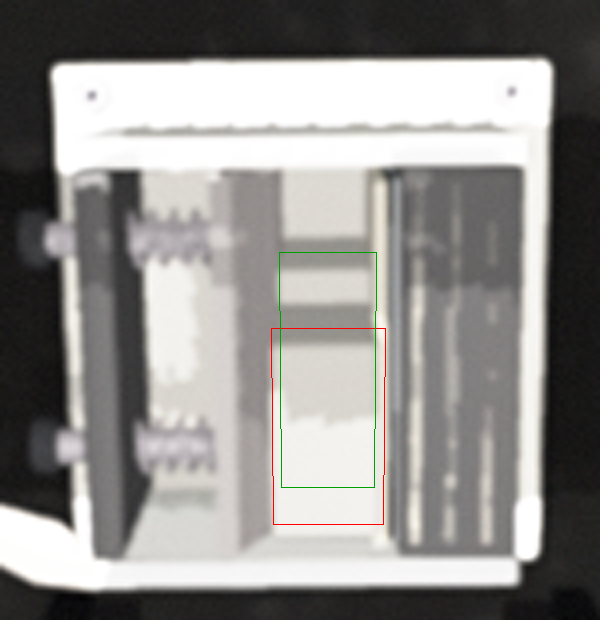

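The overlay agrees within ~1–2 mm. The block's top spans x≈-3 to 17 mm with no visible tilt, and the plate sits against its face, ~3 mm back. Thin and medium centres lie within the stand's limits, and the robot is clear. Handing in.

Run:
```python
from h import *
s=ctrl.get_state(); print(s['time'],s['position'],s['ft_force'].round(1))
print(ctrl.close_job())
```

```text
38.2 [ 0.54386886 -0.15953605  0.20871669] [ 0.8 -0.3 -0.2]
the job is handed in; nothing more can be done
None
```

I tried the blocks from the thinnest up; the thick block (20 mm) fits and now stands between the cassettes and the sprung plate. I handed the job in at 38.2 s of the 72 s; no verdict is reported.

- **Thin (8 mm):** it reached the chamber floor and slid freely, so I put it back in its own slot.
- **Medium (14 mm):** it also reached the floor with play left. It met the cassettes at about 17 mm, so the gap is about 17 mm. I put it back in its own slot.
- **Thick (20 mm):** it slid down past the plate's bevel with single-digit forces and reached the floor at 6 N. I released it there.

**Last checks:**
- **Thick block:** the enlarged wrist picture shows no visible tilt, with its faces at about -3 and +17 mm and the plate against it. That puts the plate about 3 mm back; I inferred this from the picture and did not read the joint.
- **Returned blocks:** the networks place the thin and medium centres inside the stand's limits.
- **Bystanders:** the beaker, vial and timer are within a few mm of where they started.
- **Robot:** the gripper is open, well above the chamber and touching nothing.

**Disagreements:**
- My first leaning approach ran into a joint limit (J2) and stopped short, so I re-planned it.
- The scene network put the thick centre about 5 mm low at z = 58 mm. The wrist network put its foot at 8.6 mm, and the floor contact force agrees with that.
- The networks also reported low-score false hits on the yellow look-alike and the chamber, which I ignored.

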